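# Restock the cartridge caddy and hang it on the drop-latch peg

## Task

Move both spent cartridges (the ones without a nozzle cap) from the caddy to the scrap crate, and set every capped cartridge from the bench fully down, cap up, in a free hole of the caddy where it stands. Then, without tipping it, carry the caddy by its handle to the drop-latch peg, run the handle along the peg and past the latch so that the latch lifts and falls shut behind it, and leave the caddy hanging still by the middle of its handle, cartridges still seated. Leave the hammer and screwdriver alone.

Things in the scene. Friction and masses are not known exactly. Their poses are not given: they have to be found in the camera images.
- caddy: Loose plywood caddy, 0.35 kg empty, 132 (x) by 246 (y) by 36 mm, four round holes 44 mm wide, 30 deep at x +-38, y +-95 mm. Steel loop handle above its middle, in the y-z plane: uprights at y +-46 mm, level top bar 12 by 12 mm, 104 mm long along y, top 150 mm up. Origin: centre of underside. Loaded 0.7 kg: pinch the bar hard (100 N), fingers closing along x, 32 mm off its middle.
- eye (a point): Middle of the underside of the caddy's handle bar, which shall rest on the peg; 138 mm above the caddy's underside. Keep the 20 mm of bar around it free for peg and latch. The caddy is alike after a half turn about z.
- hole0 (a point): Centre of the floor of the caddy's hole at caddy x -38, y -95 mm, 6 mm above the caddy's underside and 30 mm below the hole's mouth. A cartridge fully seated has its origin here.
- hole1 (a point): Centre of the floor of the caddy's hole at caddy x -38, y 95 mm, 6 mm above the caddy's underside and 30 mm below the hole's mouth. A cartridge fully seated has its origin here.
- hole2 (a point): Centre of the floor of the caddy's hole at caddy x 38, y -95 mm, 6 mm above the caddy's underside and 30 mm below the hole's mouth. A cartridge fully seated has its origin here.
- hole3 (a point): Centre of the floor of the caddy's hole at caddy x 38, y 95 mm, 6 mm above the caddy's underside and 30 mm below the hole's mouth. A cartridge fully seated has its origin here.
- kept: Capped cartridge (a grey rigid tube, diameter 40 mm, body 110 mm tall, with a nozzle cap 20 mm across and 12 mm high on top, 90 g, most of it in the foot) that already stands in one of the caddy's holes and stays there. Origin: centre of its underside; z up the tube.
- spent1: Spent cartridge: the same tube 40 mm across and 110 mm tall, but with a flat top and no cap, 70 g. It starts in another hole of the caddy. Origin: centre of its underside; z up the tube.
- spent2: Spent cartridge: the same tube 40 mm across and 110 mm tall, but with a flat top and no cap, 70 g. It starts in another hole of the caddy. Origin: centre of its underside; z up the tube.
- fresh1: Capped cartridge, exactly like the kept one, standing on the bench; 2 or 3 of the three are present. Origin: centre of its underside; z up the tube.
- fresh2: Capped cartridge, exactly like the kept one, standing on the bench; 2 or 3 of the three are present. Origin: centre of its underside; z up the tube.
- fresh3: Capped cartridge, exactly like the kept one, standing on the bench; 2 or 3 of the three are present. Origin: centre of its underside; z up the tube.
- crate: Scrap crate: open wooden box 170 by 170 mm outside, 80 mm high, walls 8 mm. Origin: centre of its underside. Fixed, but place and yaw vary.
- stand: Fixed peg stand, place and yaw vary: foot 12 mm thick, reaching x -150 to 70, y +-80 mm; post 40 by 40 mm, 225 mm tall, centred on the origin (underside of the foot). Steel peg 16 mm thick stands out level along the stand's -x to x -185 mm, its top side at z 190 mm; stop collar 28 mm wide at x -89 to -95 mm. The handle bar belongs between latch nose and collar.
- rest (a point): Point on top of the peg, at stand x -110, z 190 mm, midway between collar and latch nose, where the middle of the handle bar's underside should rest.
- latch (a joint): Steel bar 10 mm wide, hinged at stand x -22, z 215 mm, its underside 21 mm over the peg; nose at x -125 to -133 mm drops to the peg: inner face upright, outer face a smooth 30 deg ramp rising outward to z 219 mm at x -178 mm. 0 = down by its weight (50 g), positive = lifted (rad, max 0.9). A bar slid inward 4 to 8 mm above the peg rides the ramp, lifts the nose (under 2 N) and it falls behind.
- nose (a point): Lower end of the latch nose.
- tape: Black tape measure, 45 by 60 mm and 60 mm high, standing among the cartridges; a bystander that may be shifted.
- hammer: Hammer lying on the bench; bystander, leave alone.
- screwdriver: Screwdriver, about 200 mm, lying on the bench; bystander, leave alone.
Not all that is in view belongs to the job. What is shaped like the spent1 but orange or turquoise is not meant.

How it is judged (in metres and radians):
On the way, in this order (a step that is already met when the one before it is completed fails the run):
1. both spent cartridges are in the scrap crate and every capped cartridge is seated in a hole of the caddy, which stands on the bench ((distance between kept and hole0 below 0.009 m or distance between kept and hole1 below 0.009 m or distance between kept and hole2 below 0.009 m or distance between kept and hole3 below 0.009 m) and (distance between fresh1 and hole0 below 0.009 m or distance between fresh1 and hole1 below 0.009 m or distance between fresh1 and hole2 below 0.009 m or distance between fresh1 and hole3 below 0.009 m) and (distance between fresh2 and hole0 below 0.009 m or distance between fresh2 and hole1 below 0.009 m or distance between fresh2 and hole2 below 0.009 m or distance between fresh2 and hole3 below 0.009 m) and (distance between fresh3 and hole0 below 0.009 m or distance between fresh3 and hole1 below 0.009 m or distance between fresh3 and hole2 below 0.009 m or distance between fresh3 and hole3 below 0.009 m) and x of spent1 in the frame of crate between -0.085 and 0.085 m and x of spent2 in the frame of crate between -0.085 and 0.085 m and y of spent1 in the frame of crate between -0.085 and 0.085 m and y of spent2 in the frame of crate between -0.085 and 0.085 m and z of each of spent1, spent2 in the frame of crate below 0.075 m and height (world z) of caddy below 0.02 m), for 0.2 s.
2. the handle, run over the peg, lifts the latch (value of joint latch above 0.06 rad and z of eye in the frame of stand between 0.182 and 0.225 m and x of eye in the frame of stand above -0.17 m and y of eye in the frame of stand between -0.03 and 0.03 m), for 0.05 s.
At the end, for the whole second after the job is handed in: Caddy at rest on the peg: bar middle at stand x -124 to -96 mm, within 22 mm sideways and -8 to +10 mm of the peg top; lean under 0.35 rad, under 0.1 m/s; latch under 0.06 rad; capped cartridges within 9 mm of full seat in holes; spent cartridges in the crate (x of eye in the frame of stand between -0.124 and -0.096 m and y of eye in the frame of stand between -0.022 and 0.022 m and z of eye in the frame of stand between 0.182 and 0.2 m and angle between caddy's own z axis and vertical below 0.35 rad and value of joint latch below 0.06 rad and linear speed of caddy below 0.1 m/s and (distance between kept and hole0 below 0.009 m or distance between kept and hole1 below 0.009 m or distance between kept and hole2 below 0.009 m or distance between kept and hole3 below 0.009 m) and (distance between fresh1 and hole0 below 0.009 m or distance between fresh1 and hole1 below 0.009 m or distance between fresh1 and hole2 below 0.009 m or distance between fresh1 and hole3 below 0.009 m) and (distance between fresh2 and hole0 below 0.009 m or distance between fresh2 and hole1 below 0.009 m or distance between fresh2 and hole2 below 0.009 m or distance between fresh2 and hole3 below 0.009 m) and (distance between fresh3 and hole0 below 0.009 m or distance between fresh3 and hole1 below 0.009 m or distance between fresh3 and hole2 below 0.009 m or distance between fresh3 and hole3 below 0.009 m) and x of spent1 in the frame of crate between -0.085 and 0.085 m and x of spent2 in the frame of crate between -0.085 and 0.085 m and y of spent1 in the frame of crate between -0.085 and 0.085 m and y of spent2 in the frame of crate between -0.085 and 0.085 m and z of each of spent1, spent2 in the frame of crate below 0.075 m); the robot touches nothing.
It fails at once if the caddy is tipped over (more than 0.7 rad) (angle between caddy's own z axis and vertical above 0.7 rad).
It fails at once if the hammer or screwdriver is pushed more than 40 mm (distance of any of hammer, screwdriver from where it was at the start of the episode above 0.04 m).
Of fresh1, fresh2, fresh3 only 2 to 3 are there at a start; the rules pass over those that are not, and their reading is None.
At some moment in a run one of fresh1, fresh2, fresh3 may be knocked a few centimetres aside while the robot is not near it.
It also fails if it takes over 200 s, if anything falls off the work surface, if the arm or the gripper's body presses on something with over 40 N, if the wrist force passes 120 N, or if a joint passes its speed limit or range.

## Robot

A 7-joint arm with a two-finger parallel gripper is mounted at the origin on the work surface. World frame = base frame: x ahead of the robot, y to its left, z up, the work surface at z = 0. Lengths are in m, angles in degrees, forces in N, time in s.
With the tool pointing down it reaches from about 0.35 to 0.9 m from the base axis. Payload 8.1 kg.
Tool frame: the origin (TCP) lies at the very end of the fingers, on their centre line; the grasp point (between the pads) lies 19 mm behind it (ctrl.grip_point_offset is the distance from the TCP to the grasp point, in m); z points along the fingers, y is the line along which they close (so a half turn about z gives the same grasp; the last joint's range is limited). The gripper opens to 85 mm and grips with 20 to 120 N. Pads are 22 mm wide; open, the fingers measure 114 mm over their backs; the gripper's body (76 mm by 85 mm) begins 54 mm behind the grasp point. The pads swing forward as they close: fully open they stand 13 mm farther back than shut.
Start: joints at [69.179, 24.895, 1.432, 90.138, -0.665, 64.973, -4.303], TCP at [0.161, -0.604, 0.231] pointing down, gripper open.
Joint ranges: [-149.89, 149.89], [-25.12, 119.58], [-72.63, 75.52], [4.76, 147.25], [-75.54, 255.54], [6.69, 114.76], [-157.13, 157.13]. Speed limits (degrees/s): [127.2, 127.2, 172.46, 172.46, 180, 180, 180].

## Interface

Orientations are given as a 3x3 rotation matrix whose columns are the frame's x, y, z axes.
In Python, from rig import ctrl gives the robot as it stands. The module is installed in compiled form; this text tells all that it offers.
- The arm moves only by the shell command python3 -m creep 'ROWS' [FORCE]. ROWS is JSON, a list of rows, each an object of numbers: "gripper": the finger opening in cm, from 0 to 8.54; "x", "y", "z": the shift along the tool's x, y, z in cm; "roll": the turn about the tool's z in degrees. A call has 1 to 20 rows; each row shifts and turns the commanded pose from where the row before left it, along the tool's axes as they then stand; what a row does not reach is not made up. A row lasts 1/10 s, in which the tool goes at most 50 mm and 8.59 degrees, less where a joint would pass 70% of its speed; a pose out of reach is approached as far as the arm can. A call is refused whole if a number of a shift passes 5 or a number of a turn 8.59, either way. A call with a gripper value outside its range is refused whole. The fingers move at their own pace and stop on an object; FORCE is the grip in N (left out, the last holds). Time passes only in rows, so rows that do not move let the fingers close. It gives the time, the measured TCP pose, the force, the opening and the grip force at its end, in the units of the state.
- ctrl.get_state(): the state, without advancing time (a new reading comes with each control period).
- ctrl.grab_frame(name): name is "side" or "top" or "wrist"; returns the picture (400x640x3 uint8, blue, green, red); there is no depth.
- ctrl.get_calibration(name): a dict with "mtx" (3x3 intrinsics, pixels), "rvec" (rotation vector, rad) and "tvec" (3), from world to camera coordinates, as OpenCV has them. Camera axes: x right, y down, z forward; pixel columns grow to the right and rows downward; lengths in m; the calibration is good to about 2 mm. A picture is of the moment at which its call begins: read the wrist's pose just before it. get_calibration takes no time and is no camera call; for the wrist camera it gives the pose at the moment of the call.
- ctrl.sign_off(): hands the job in; it is judged then, once.
Trained networks look in the newest picture that a camera, given by its name, has taken for a name from the list of things; names that differ only in an ending like _2 or _b are one class to them, and where a whole thing is asked for, a point or a joint stands for the part that bears it (a point fixed in the world has none). Each returns a list of dicts, best first, with "conf" (0 to 1); they miss things now and then, are a little off and sometimes report something else, mostly with a low value. They report only what shows in the picture. A call takes as long as a camera call. They do not tell look-alikes from the thing itself.
- ctrl.cut_out(camera, thing): "pixels" (400x640 bool, what is visible of it) and "point" ([column, row] in pixels, amid what is visible of it).
- ctrl.spot_point(camera, thing): "point" ([column, row] in pixels: a listed point, or the origin of a listed thing).
The state is a dict: "time_s": time; "joint_pos": joint angles; "joint_vel": joint speeds; "joint_torque": joint torques, N m; "tool_pos": TCP position; "tcp_rot": TCP orientation; "contact_force": force on the tool from outside, world axes, zero at the start; "wrist_torque": the same for the moment, N m; "gripper_width": opening from 0.0 (shut) to 1.0 (fully open); "finger_force": force on a finger pad.
Only numpy, scipy, OpenCV 4.12 (cv2) and the standard library are available. Lean on these libraries where they do the work, as an engineer would, in place of code of your own. Each camera call takes 0.05 s, during which the arm holds its last target. There are 200 camera calls.

## Working session

There is one attempt and no reset: what is moved stays moved. The work goes in short steps, Python scripts to look and compute and a shell command to move; the robot and the scene stay as the last step left them, time stands still between calls to the robot, and variables do not carry over. Pictures are saved under pics/ and viewed, at most 14 in all, crops included, and the job is handed in when it is done.

```bash
mkdir -p pics
cat > h.py <<'E'
import numpy as np, cv2
from rig import ctrl
def cal(n):
    c=ctrl.get_calibration(n); R=cv2.Rodrigues(np.array(c['rvec'],float))[0]
    return np.array(c['mtx'],float),R,np.array(c['tvec'],float).ravel()
def ray(n,px,z,c=None):
    K,R,t=c or cal(n); d=R.T@np.linalg.solve(K,[px[0],px[1],1.]); o=-R.T@t
    return o+d*(z-o[2])/d[2]
def proj(n,P,c=None):
    K,R,t=c or cal(n); p=K@(R@np.array(P,float)+t); return p[:2]/p[2]
E
python3 - <<'E'
from h import *
s=ctrl.get_state(); print(s['tool_pos'],np.round(s['tcp_rot'],3),s['time_s'])
for n in('top','side'):
    K,R,t=cal(n); print(n,K[0,0],-R.T@t,np.round(R[2],2))
    cv2.imwrite(f'pics/{n}0.png',ctrl.grab_frame(n))
    for th in ['caddy','eye','kept','spent1','fresh1','crate','stand','rest','nose','hammer','screwdriver','tape']:
        for d in ctrl.spot_point(n,th)[:6]:
            print(n,th,round(d['conf'],2),np.round(d['point'],0),np.round(ray(n,d['point'],{'eye':.138,'rest':.19,'nose':.19}.get(th,0)),3))
E
```

```text
[ 0.16098256 -0.60336815  0.23052907] [[ 0.966  0.258 -0.001]
 [ 0.258 -0.966  0.002]
 [-0.    -0.002 -1.   ]] 0.0
top 497.9943688556345 [ 0.20765081 -0.06364687  1.45282638] [ 0.21  0.01 -0.98]
top caddy 0.62 [322. 214.] [ 0.47  -0.059  0.   ]
top eye 0.73 [325. 205.] [ 0.47  -0.066  0.138]
top eye 0.44 [203. 162.] [0.575 0.272 0.138]
top eye 0.34 [294. 190.] [0.507 0.018 0.138]
top kept 0.69 [357. 204.] [ 0.506 -0.162  0.   ]
top spent1 0.78 [283. 148.] [0.67  0.068 0.   ]
top spent1 0.76 [315. 148.] [ 0.674 -0.03   0.   ]
top spent1 0.7 [353. 234.] [ 0.415 -0.154  0.   ]
top spent1 0.64 [293. 192.] [0.531 0.03  0.   ]
top fresh1 0.78 [438. 232.] [ 0.431 -0.403  0.   ]
top fresh1 0.64 [379. 240.] [ 0.402 -0.231  0.   ]
top crate 0.78 [390. 162.] [ 0.639 -0.257  0.   ]
top stand 0.82 [214. 143.] [0.674 0.28  0.   ]
top rest 0.81 [209. 156.] [0.578 0.246 0.19 ]
top rest 0.18 [322. 216.] [ 0.431 -0.06   0.19 ]
top nose 0.63 [206. 160.] [0.566 0.25  0.19 ]
top nose 0.42 [437. 234.] [ 0.398 -0.357  0.19 ]
top hammer 0.76 [224. 271.] [0.289 0.217 0.   ]
top screwdriver 0.84 [342. 259.] [
[... 560 characters left out ...]
pent1 0.25 [327. 246.] [ 0.48  -0.077  0.   ]
side fresh1 0.83 [399. 209.] [ 0.447 -0.414  0.   ]
side fresh1 0.75 [377. 234.] [ 0.408 -0.236  0.   ]
side fresh1 0.63 [343. 228.] [ 0.509 -0.187  0.   ]
side crate 0.8 [325. 203.] [ 0.664 -0.27   0.   ]
side crate 0.72 [341. 232.] [ 0.5   -0.167  0.   ]
side stand 0.67 [189. 268.] [ 0.695  0.278 -0.   ]
side nose 0.75 [216. 224.] [0.569 0.253 0.19 ]
side nose 0.56 [308. 262.] [0.279 0.212 0.19 ]
side nose 0.31 [399. 209.] [ 0.267 -0.132  0.19 ]
side hammer 0.92 [304. 324.] [0.292 0.219 0.   ]
side screwdriver 0.55 [374. 255.] [ 0.343 -0.136  0.   ]
side tape 0.72 [372. 215.] [ 0.494 -0.319  0.   ]
side tape 0.17 [210. 226.] [0.84  0.099 0.   ]
```

Run:
```python
import cv2
a=cv2.imread('pics/top0.png')[110:310,170:470]; cv2.imwrite('pics/top0c.png',cv2.resize(a,(798,532),interpolation=cv2.INTER_CUBIC))
a=cv2.imread('pics/side0.png')[130:360,150:450]; cv2.imwrite('pics/side0c.png',cv2.resize(a,(780,598),interpolation=cv2.INTER_CUBIC))
```

```text
(no output)
```

View pics/top0c.png

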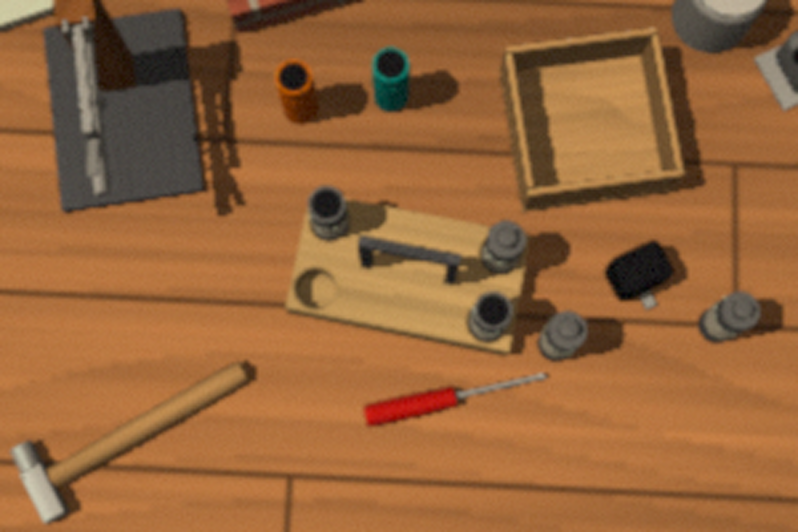

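View pics/side0c.png

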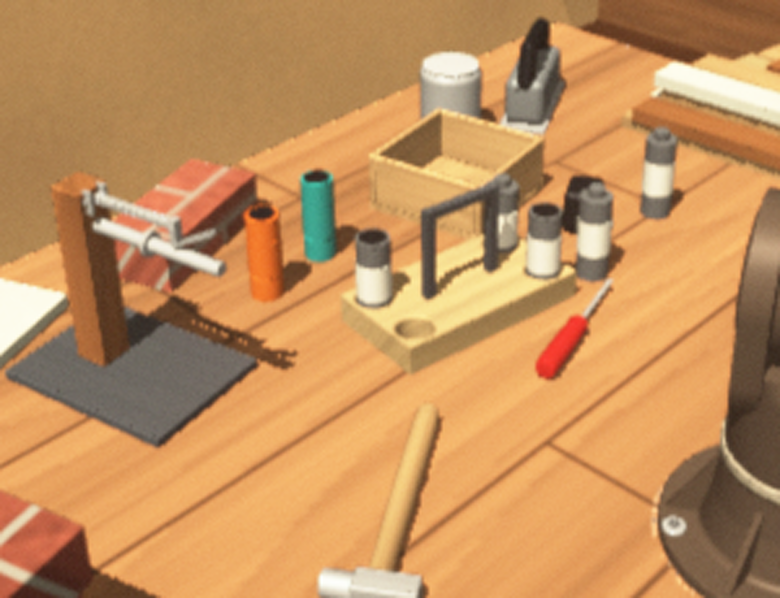

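The picture shows the caddy in the middle (top crop ~410,270), with kept at (505,245). The spents stand at (328,205) and (490,315), and the free hole is at (317,288). The two fresh cartridges are bench-standing at (565,333) and (735,313). The crate is at (595,110), and the stand is top left with its peg pointing toward the robot. The orange (297,90) and turquoise (390,80) tubes are look-alikes on the bench. The open-topped grey tubes in the caddy are the spent ones. I'll move over the caddy for a wrist view, which serves as the confirming crop.

```bash
python3 -m creep '[{"x":1.5,"y":-1.5,"z":-2},{"x":3,"y":-3,"z":-2},{"x":3,"y":-3,"z":-2},{"x":3,"y":-3,"z":-2},{"x":3,"y":-3,"z":-2},{"x":3,"y":-3,"z":-2},{"x":3,"y":-3,"z":-2},{"x":3,"y":-3,"z":-2},{"x":3,"y":-3},{"x":3,"y":-3},{"x":3,"y":-3},{"x":3,"y":-3},{"x":3,"y":-3},{"x":1.5,"y":-1.5},{"roll":8},{"roll":8},{"roll":4},{},{}]'
python3 - <<'E'
from h import *
c=cal('wrist'); im=ctrl.grab_frame('wrist'); cv2.imwrite('pics/w1.png',im)
K,R,t=c; print(-R.T@t,np.round(R[2],3),K[0,0])
for th,z in [('caddy',0),('eye',.138),('kept',.006),('spent1',.006),('hole0',.006),('fresh1',0)]:
  for d in ctrl.spot_point('wrist',th)[:6]:
    print(th,round(d['conf'],2),np.round(d['point'],0),np.round(ray('wrist',d['point'],z,c),3))
E
```

```text
[ 0.23659693 -0.58385378  0.37347631] [-0.294 -0.079 -0.953] 313.7525631541551invalid input
```

View pics/w1.png

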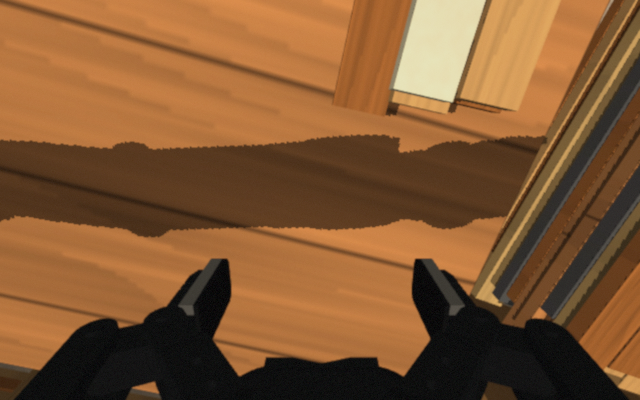

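The move was refused, probably because of the empty rows, so that picture shows only bare bench. I'll retry without them.

```bash
python3 -m creep '[{"x":1.5,"y":-1.5,"z":-2},{"x":3,"y":-3,"z":-2},{"x":3,"y":-3,"z":-2},{"x":3,"y":-3,"z":-2},{"x":3,"y":-3,"z":-2},{"x":3,"y":-3,"z":-2},{"x":3,"y":-3,"z":-2},{"x":3,"y":-3,"z":-2},{"x":3,"y":-3},{"x":3,"y":-3},{"x":3,"y":-3},{"x":3,"y":-3},{"x":3,"y":-3},{"x":1.5,"y":-1.5},{"roll":8},{"roll":8},{"roll":4},{"x":0},{"x":0}]'
cat > look.py <<'E'
from h import *
import sys
def look(name,things,save=None):
    c=cal(name); im=ctrl.grab_frame(name)
    if save: cv2.imwrite('pics/'+save,im)
    Z={'eye':.138,'kept':.006,'spent1':.006,'hole0':.006,'rest':.19,'nose':.19}
    for th in things:
      for d in ctrl.spot_point(name,th)[:6]:
        print(th,round(d['conf'],2),np.round(d['point'],0),np.round(ray(name,d['point'],Z.get(th,0),c),3))
if __name__=='__main__':
    s=ctrl.get_state(); print(np.round(s['tool_pos'],4),np.round(s['tcp_rot'],3).tolist(),round(s['time_s'],2))
    look(sys.argv[1],sys.argv[3].split(','),sys.argv[2])
E
python3 look.py wrist w2.png caddy,eye,kept,spent1,hole0,fresh1
```

```text
[ 0.1612 -0.6039  0.2313] [[0.966, 0.258, 0.0], [0.258, -0.966, -0.0], [0.0, 0.0, -1.0]] 1.65invalid input
```

View pics/w2.png

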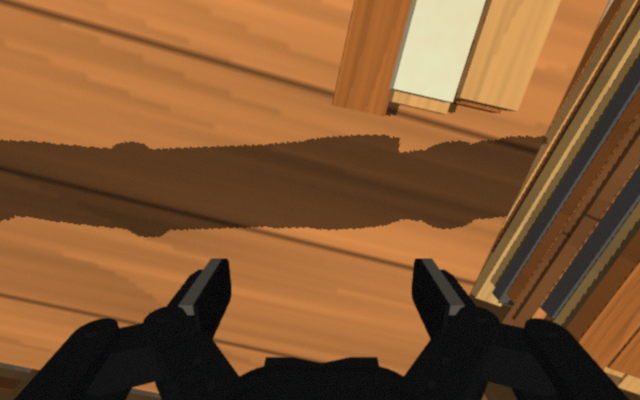

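The arm still has not moved. The row format may need every key, so I'll test that.

```bash
python3 -m creep '[{"gripper":8.5,"x":1.5,"y":-1.5,"z":-2,"roll":0}]'; python3 -m creep '[{"gripper":8.5,"x":1.5,"y":-1.5,"z":-2,"roll":0}]' 60
```

```text
time_s: 2.1
tool_pos: [0.1692, -0.5857, 0.2488]
tcp_rot: [[0.967, 0.254, -0.003], [0.255, -0.967, 0.003], [-0.002, -0.004, -1.0]]
contact_force: [-0.2, 0.8, 0.9]
gripper_width: 1.0
finger_force: 0.0
time_s: 2.2
tool_pos: [0.182, -0.5666, 0.2711]
tcp_rot: [[0.967, 0.257, -0.001], [0.257, -0.967, 0.001], [-0.0, -0.002, -1.0]]
contact_force: [0.8, -0.3, 0.3]
gripper_width: 0.997
finger_force: 0.0
```

Every key is needed in each row.

```bash
python3 -m creep '[{"gripper":8.5,"x":3,"y":-3,"z":-2,"roll":0},{"gripper":8.5,"x":3,"y":-3,"z":-2,"roll":0},{"gripper":8.5,"x":3,"y":-3,"z":-2,"roll":0},{"gripper":8.5,"x":3,"y":-3,"z":-2,"roll":0},{"gripper":8.5,"x":3,"y":-3,"z":-2,"roll":0},{"gripper":8.5,"x":3,"y":-3,"z":-2,"roll":0},{"gripper":8.5,"x":3,"y":-3,"z":0,"roll":0},{"gripper":8.5,"x":3,"y":-3,"z":0,"roll":0},{"gripper":8.5,"x":3,"y":-3,"z":0,"roll":0},{"gripper":8.5,"x":3,"y":-3,"z":0,"roll":0},{"gripper":8.5,"x":3,"y":-3,"z":0,"roll":0},{"gripper":8.5,"x":1.5,"y":-1.5,"z":0,"roll":0},{"gripper":8.5,"x":0,"y":0,"z":0,"roll":8},{"gripper":8.5,"x":0,"y":0,"z":0,"roll":8},{"gripper":8.5,"x":0,"y":0,"z":0,"roll":6},{"gripper":8.5,"x":0,"y":0,"z":0,"roll":0},{"gripper":8.5,"x":0,"y":0,"z":0,"roll":0}]'
python3 look.py wrist w3.png caddy,eye,kept,spent1,hole0,fresh1
```

```text
time_s: 3.9
tool_pos: [0.4268, -0.1449, 0.3914]
tcp_rot: [[0.993, -0.12, 0.0], [-0.12, -0.993, -0.0], [0.0, 0.0, -1.0]]
contact_force: [-0.1, -0.7, -0.5]
gripper_width: 0.996
finger_force: 0.0
[ 0.4268 -0.1449  0.3914] [[0.993, -0.12, 0.0], [-0.12, -0.993, -0.0], [0.0, 0.0, -1.0]] 3.9
caddy 0.82 [272. 127.] [ 0.473 -0.069  0.   ]
caddy 0.47 [327. 107.] [ 0.493 -0.163  0.   ]
caddy 0.39 [324. 151.] [ 0.423 -0.15   0.   ]
eye 0.88 [252. 139.] [ 0.469 -0.064  0.138]
eye 0.52 [137. 248.] [0.341 0.122 0.138]
kept 0.7 [327. 106.] [ 0.495 -0.163  0.006]
kept 0.44 [326. 154.] [ 0.418 -0.152  0.006]
spent1 0.63 [162.   8.] [0.662 0.062 0.006]
spent1 0.59 [209. 101.] [0.525 0.023 0.006]
hole0 0.8 [210. 149.] [0.451 0.039 0.006]
hole0 0.69 [325. 154.] [ 0.419 -0.15   0.006]
hole0 0.69 [210. 107.] [0.517 0.023 0.006]
hole0 0.66 [325. 106.] [ 0.496 -0.16   0.006]
fresh1 0.93 [370. 158.] [ 0.402 -0.226  0.   ]
fresh1 0.7 [138. 249.] [0.284 0.218 0.   ]
fresh1 0.58 [476. 126.] [ 0.434 -0.405  0.   ]
```

View pics/w3.png

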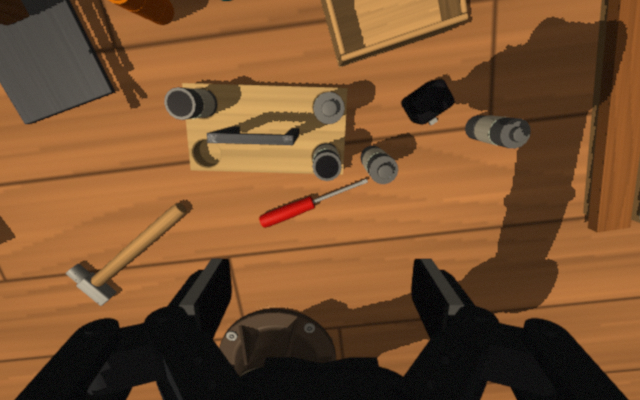

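The wrist view shows the caddy around (265,130). The spents with open dark tops are at (183,102) and (326,160), and capped kept is at (328,105). The free hole is at (207,152). The fresh ones are at (378,163) and (497,131). The tubes in the caddy are grey and have no cap, so they are the spent ones, and the orange tube is outside the caddy. I'll pick the spent at hole C (0.420,-0.153) first.

```bash
python3 -m creep '[{"gripper":6.5,"x":-0.6,"y":0.9,"z":0,"roll":2},{"gripper":6.5,"x":0,"y":0,"z":4,"roll":0},{"gripper":6.5,"x":0,"y":0,"z":5,"roll":0},{"gripper":6.5,"x":0,"y":0,"z":5,"roll":0},{"gripper":6.5,"x":0,"y":0,"z":5,"roll":0},{"gripper":6.5,"x":0,"y":0,"z":3,"roll":0},{"gripper":6.5,"x":0,"y":0,"z":0,"roll":0}]' 40
python3 look.py wrist w4.png spent1,hole0,fresh1
```

```text
time_s: 4.95
tool_pos: [0.4165, -0.1531, 0.168]
tcp_rot: [[0.987, -0.159, -0.007], [-0.159, -0.987, 0.002], [-0.007, -0.001, -1.0]]
contact_force: [0.4, 1.0, 1.3]
gripper_width: 0.761
finger_force: 0.0
[ 0.4165 -0.1531  0.168 ] [[0.987, -0.159, -0.007], [-0.159, -0.987, 0.002], [-0.007, -0.001, -1.0]] 4.95
spent1 0.85 [113. 100.] [0.523 0.024 0.006]
spent1 0.81 [320. 182.] [ 0.417 -0.153  0.006]
spent1 0.72 [399. 182.] [ 0.404 -0.23   0.006]
hole0 0.58 [130. 177.] [0.451 0.033 0.006]
fresh1 0.97 [398. 182.] [ 0.402 -0.23   0.   ]
fresh1 0.71 [576. 122.] [ 0.434 -0.404  0.   ]
```

View pics/w4.png

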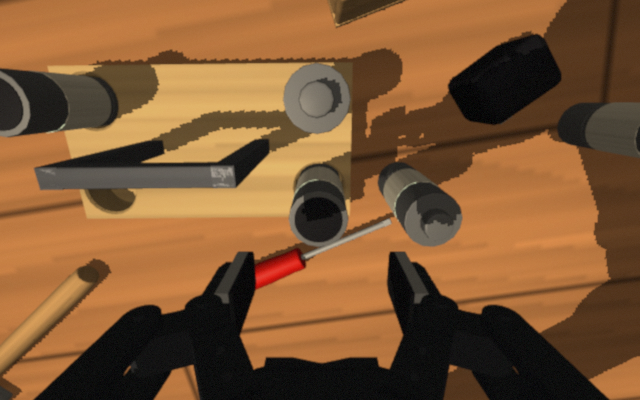

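Spent at C is centred between the fingers (320,205). I'll grasp it and lift.

```bash
python3 -m creep '[{"gripper":6.5,"x":0.2,"y":0,"z":3,"roll":0},{"gripper":6.5,"x":0,"y":0,"z":3,"roll":0},{"gripper":6.5,"x":0,"y":0,"z":2.5,"roll":0},{"gripper":6.5,"x":0,"y":0,"z":0,"roll":0},{"gripper":3,"x":0,"y":0,"z":0,"roll":0},{"gripper":3,"x":0,"y":0,"z":0,"roll":0},{"gripper":3,"x":0,"y":0,"z":0,"roll":0},{"gripper":3,"x":0,"y":0,"z":0,"roll":0},{"gripper":3,"x":0,"y":0,"z":0,"roll":0},{"gripper":3,"x":0,"y":0,"z":0,"roll":0}]' 40; python3 -m creep '[{"gripper":3,"x":0,"y":0,"z":-2,"roll":0},{"gripper":3,"x":0,"y":0,"z":-3,"roll":0},{"gripper":3,"x":0,"y":0,"z":-4,"roll":0},{"gripper":3,"x":0,"y":0,"z":-4,"roll":0},{"gripper":3,"x":0,"y":0,"z":-4,"roll":0},{"gripper":3,"x":0,"y":0,"z":-1,"roll":0}]'
python3 look.py top t2.png crate,fresh1
```

```text
time_s: 6.15
tool_pos: [0.4234, -0.1536, 0.0883]
tcp_rot: [[0.988, -0.157, 0.004], [-0.157, -0.988, -0.001], [0.004, 0.001, -1.0]]
contact_force: [-0.5, 1.3, 9.4]
gripper_width: 0.453
finger_force: 40.0
time_s: 6.75
tool_pos: [0.4239, -0.1537, 0.2718]
tcp_rot: [[0.987, -0.157, 0.008], [-0.157, -0.988, -0.003], [0.009, 0.002, -1.0]]
contact_force: [0.7, 0.2, -0.9]
gripper_width: 0.457
finger_force: 40.4
[ 0.4239 -0.1537  0.2718] [[0.987, -0.157, 0.008], [-0.157, -0.988, -0.003], [0.009, 0.002, -1.0]] 6.75
crate 0.6 [390. 160.] [ 0.644 -0.259  0.   ]
fresh1 0.85 [439. 232.] [ 0.433 -0.407  0.   ]
```

```bash
python3 -m creep '[{"gripper":3,"x":1.5,"y":0.3,"z":0,"roll":0},{"gripper":3,"x":3,"y":0.7,"z":0,"roll":0},{"gripper":3,"x":4,"y":1,"z":0,"roll":0},{"gripper":3,"x":4,"y":1,"z":0,"roll":0},{"gripper":3,"x":4,"y":1,"z":0,"roll":0},{"gripper":3,"x":4,"y":1,"z":0,"roll":0},{"gripper":3,"x":4,"y":1,"z":0,"roll":0},{"gripper":3,"x":2,"y":1,"z":0,"roll":0},{"gripper":3,"x":1,"y":0.7,"z":0,"roll":0},{"gripper":3,"x":0,"y":0,"z":2,"roll":0},{"gripper":3,"x":0,"y":0,"z":4,"roll":0},{"gripper":3,"x":0,"y":0,"z":4,"roll":0},{"gripper":3,"x":0,"y":0,"z":4,"roll":0},{"gripper":3,"x":0,"y":0,"z":2,"roll":0},{"gripper":3,"x":0,"y":0,"z":1,"roll":0},{"gripper":3,"x":0,"y":0,"z":0,"roll":0},{"gripper":3,"x":0,"y":0,"z":0,"roll":0}]'; python3 look.py wrist w5.png spent1,crate
```

```text
time_s: 8.6
tool_pos: [0.6816, -0.2727, 0.0969]
tcp_rot: [[0.988, -0.157, 0.001], [-0.157, -0.988, -0.0], [0.001, -0.0, -1.0]]
contact_force: [0.3, 0.1, -0.2]
gripper_width: 0.455
finger_force: 40.4
[ 0.6816 -0.2727  0.0969] [[0.988, -0.157, 0.001], [-0.157, -0.988, -0.0], [0.001, -0.0, -1.0]] 8.6
spent1 0.81 [ 44. 245.] [ 0.684 -0.044  0.006]
spent1 0.71 [321. 213.] [ 0.675 -0.272  0.006]
```

View pics/w5.png

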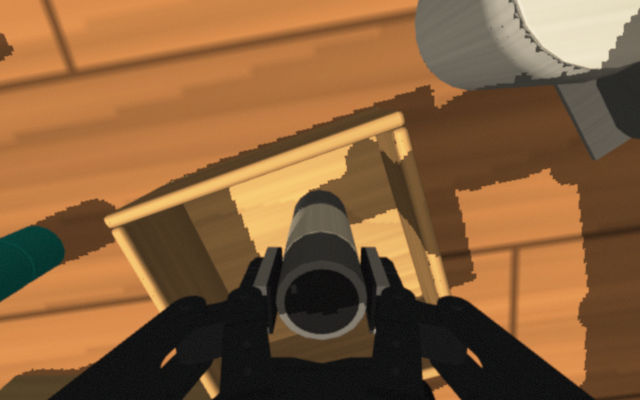

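The spent is inside the crate near its far-right part, so I'll shift a little left, lower and release.

```bash
python3 -m creep '[{"gripper":3,"x":0,"y":-1,"z":0.4,"roll":0},{"gripper":3,"x":0,"y":0,"z":0.4,"roll":0},{"gripper":3,"x":0,"y":0,"z":0,"roll":0},{"gripper":6,"x":0,"y":0,"z":0,"roll":0},{"gripper":6,"x":0,"y":0,"z":0,"roll":0},{"gripper":6,"x":0,"y":0,"z":0,"roll":0},{"gripper":6,"x":0,"y":0,"z":-2,"roll":0},{"gripper":6,"x":0,"y":0,"z":-4,"roll":0},{"gripper":6,"x":0,"y":0,"z":-4,"roll":0},{"gripper":6,"x":0,"y":0,"z":-4,"roll":0},{"gripper":6,"x":0,"y":0,"z":-4,"roll":0},{"gripper":6.5,"x":0,"y":0,"z":0,"roll":0}]'
```

```text
time_s: 9.95
tool_pos: [0.6853, -0.2635, 0.2753]
tcp_rot: [[0.987, -0.158, 0.01], [-0.158, -0.987, -0.003], [0.01, 0.001, -1.0]]
contact_force: [0.3, -0.2, -0.0]
gripper_width: 0.759
finger_force: 0.0
```

```bash
python3 -m creep '[{"gripper":6.5,"x":-1.3,"y":-1.6,"z":0,"roll":0},{"gripper":6.5,"x":-2.5,"y":-3.2,"z":0,"roll":0},{"gripper":6.5,"x":-2.5,"y":-3.2,"z":0,"roll":0},{"gripper":6.5,"x":-2.5,"y":-3.2,"z":0,"roll":0},{"gripper":6.5,"x":-2.5,"y":-3.2,"z":0,"roll":0},{"gripper":6.5,"x":-2.5,"y":-3.2,"z":0,"roll":0},{"gripper":6.5,"x":-2.5,"y":-3.2,"z":0,"roll":0},{"gripper":6.5,"x":-2.5,"y":-3.2,"z":0,"roll":0},{"gripper":6.5,"x":-1.6,"y":-1.8,"z":0,"roll":0},{"gripper":6.5,"x":0,"y":0,"z":4,"roll":0},{"gripper":6.5,"x":0,"y":0,"z":4,"roll":0},{"gripper":6.5,"x":0,"y":0,"z":2.5,"roll":0},{"gripper":6.5,"x":0,"y":0,"z":0,"roll":0},{"gripper":6.5,"x":0,"y":0,"z":0,"roll":0}]'
python3 look.py wrist w6.png spent1,hole0,fresh1,kept,eye
```

```text
time_s: 11.35
tool_pos: [0.5219, 0.024, 0.1636]
tcp_rot: [[0.988, -0.158, -0.001], [-0.158, -0.988, 0.0], [-0.001, 0.0, -1.0]]
contact_force: [0.0, -0.5, -0.3]
gripper_width: 0.758
finger_force: 0.0
[0.5219 0.024  0.1636] [[0.988, -0.158, -0.001], [-0.158, -0.988, 0.0], [-0.001, 0.0, -1.0]] 11.35
spent1 0.79 [246.  35.] [0.662 0.067 0.006]
spent1 0.61 [324. 184.] [0.521 0.021 0.006]
hole0 0.88 [323. 251.] [0.449 0.034 0.006]
hole0 0.6 [509. 182.] [ 0.494 -0.159  0.006]
fresh1 0.6 [415. 215.] [ 0.472 -0.067  0.   ]
fresh1 0.59 [569. 253.] [ 0.402 -0.229  0.   ]
kept 0.91 [515. 179.] [ 0.497 -0.165  0.006]
kept 0.71 [569. 252.] [ 0.407 -0.224  0.006]
eye 0.77 [472. 298.] [ 0.469 -0.063  0.138]
```

```bash
python3 -m creep '[{"gripper":6.5,"x":0,"y":0.1,"z":3,"roll":0},{"gripper":6.5,"x":0,"y":0,"z":3,"roll":0},{"gripper":6.5,"x":0,"y":0,"z":1.5,"roll":0},{"gripper":6.5,"x":0,"y":0,"z":0,"roll":0},{"gripper":3,"x":0,"y":0,"z":0,"roll":0},{"gripper":3,"x":0,"y":0,"z":0,"roll":0},{"gripper":3,"x":0,"y":0,"z":0,"roll":0},{"gripper":3,"x":0,"y":0,"z":0,"roll":0},{"gripper":3,"x":0,"y":0,"z":0,"roll":0},{"gripper":3,"x":0,"y":0,"z":-2,"roll":0},{"gripper":3,"x":0,"y":0,"z":-3,"roll":0},{"gripper":3,"x":0,"y":0,"z":-4,"roll":0},{"gripper":3,"x":0,"y":0,"z":-4,"roll":0},{"gripper":3,"x":0,"y":0,"z":-4,"roll":0},{"gripper":3,"x":0,"y":0,"z":-1,"roll":0},{"gripper":3,"x":0,"y":0,"z":0,"roll":0}]' 40
python3 - <<'E'
from h import *
c=cal('top'); im=ctrl.grab_frame('top')
for d in ctrl.cut_out('top','crate')[:2]:
    m=d['pixels'].astype(np.uint8); print(d['conf'],m.sum(),d['point'],cv2.minAreaRect(cv2.findNonZero(m)))
for d in ctrl.spot_point('top','spent1')[:6]: print(d['conf'],d['point'],ray('top',d['point'],.005))
E
```

```text
time_s: 13.25
tool_pos: [0.5226, 0.0231, 0.2703]
tcp_rot: [[0.987, -0.158, 0.004], [-0.158, -0.987, -0.0], [0.004, -0.001, -1.0]]
contact_force: [-0.4, -0.2, -1.1]
gripper_width: 0.451
finger_force: 40.3
0.97 3492 [394.2, 159.3] ((392.0810852050781, 153.98648071289062), (64.44440460205078, 62.636009216308594), 80.53767395019531)
0.32 1194 [346.2, 216.9] ((343.7427978515625, 216.42196655273438), (42.804100036621094, 47.44184112548828), 8.746162414550781)
0.69 [315.8, 150.5] [ 0.66334991 -0.03232879  0.005     ]
0.58 [389.6, 148.9] [ 0.67885434 -0.25604787  0.005     ]
```

```bash
python3 -m creep '[{"gripper":3,"x":0.8,"y":1.7,"z":0,"roll":0},{"gripper":3,"x":1.7,"y":3.4,"z":0,"roll":0},{"gripper":3,"x":1.7,"y":3.4,"z":0,"roll":0},{"gripper":3,"x":1.7,"y":3.4,"z":0,"roll":0},{"gripper":3,"x":1.7,"y":3.4,"z":0,"roll":0},{"gripper":3,"x":1.7,"y":3.4,"z":0,"roll":0},{"gripper":3,"x":1.7,"y":3.4,"z":0,"roll":0},{"gripper":3,"x":1.7,"y":3.4,"z":0,"roll":0},{"gripper":3,"x":0.7,"y":1.8,"z":0,"roll":0},{"gripper":3,"x":0,"y":0,"z":2,"roll":0},{"gripper":3,"x":0,"y":0,"z":4,"roll":0},{"gripper":3,"x":0,"y":0,"z":4,"roll":0},{"gripper":3,"x":0,"y":0,"z":4,"roll":0},{"gripper":3,"x":0,"y":0,"z":2,"roll":0},{"gripper":3,"x":0,"y":0,"z":1,"roll":0},{"gripper":3,"x":0,"y":0,"z":0.7,"roll":0},{"gripper":3,"x":0,"y":0,"z":0,"roll":0}]'
python3 -m creep '[{"gripper":6,"x":0,"y":0,"z":0,"roll":0},{"gripper":6,"x":0,"y":0,"z":0,"roll":0},{"gripper":6,"x":0,"y":0,"z":0,"roll":0},{"gripper":6,"x":0,"y":0,"z":-2,"roll":0},{"gripper":6,"x":0,"y":0,"z":-4,"roll":0},{"gripper":6,"x":0,"y":0,"z":-4,"roll":0},{"gripper":6,"x":0,"y":0,"z":-4,"roll":0},{"gripper":6,"x":0,"y":0,"z":-4,"roll":0},{"gripper":6.5,"x":0,"y":0,"z":0,"roll":0}]'
python3 look.py top t3.png spent1,fresh1,crate
```

```text
time_s: 15.1
tool_pos: [0.6119, -0.2672, 0.0918]
tcp_rot: [[0.988, -0.157, 0.001], [-0.157, -0.988, 0.0], [0.001, -0.0, -1.0]]
contact_force: [0.3, -0.1, -0.7]
gripper_width: 0.46
finger_force: 40.7
time_s: 16.0
tool_pos: [0.6138, -0.2684, 0.2782]
tcp_rot: [[0.987, -0.158, 0.01], [-0.158, -0.987, -0.004], [0.01, 0.002, -1.0]]
contact_force: [0.3, 0.1, 1.1]
gripper_width: 0.759
finger_force: 0.0
[ 0.6138 -0.2684  0.2782] [[0.987, -0.158, 0.01], [-0.158, -0.987, -0.004], [0.01, 0.002, -1.0]] 16.0
spent1 0.8 [391. 148.] [ 0.682 -0.259  0.006]
spent1 0.72 [314. 149.] [ 0.666 -0.027  0.006]
spent1 0.69 [282. 146.] [0.673 0.071 0.006]
spent1 0.55 [393. 168.] [ 0.619 -0.268  0.006]
fresh1 0.44 [440. 231.] [ 0.434 -0.41   0.   ]
fresh1 0.44 [379. 240.] [ 0.401 -0.231  0.   ]
crate 0.63 [390. 159.] [ 0.649 -0.259  0.   ]
```

```bash
python3 -m creep '[{"gripper":6.5,"x":-2,"y":0,"z":0,"roll":0},{"gripper":6.5,"x":-4,"y":0,"z":0,"roll":0},{"gripper":6.5,"x":-4,"y":0,"z":0,"roll":0},{"gripper":6.5,"x":-4,"y":-0.2,"z":0,"roll":0},{"gripper":6.5,"x":-4,"y":-0.2,"z":0,"roll":0},{"gripper":6.5,"x":-3.5,"y":0,"z":2,"roll":0},{"gripper":6.5,"x":0,"y":0,"z":4,"roll":0},{"gripper":6.5,"x":0,"y":0,"z":4,"roll":0},{"gripper":6.5,"x":0,"y":0,"z":1,"roll":0},{"gripper":6.5,"x":0,"y":0,"z":0,"roll":0},{"gripper":6.5,"x":0,"y":0,"z":0,"roll":0}]'
python3 look.py wrist w7.png fresh1,hole0,kept
```

```text
time_s: 17.3
tool_pos: [0.4001, -0.23, 0.1621]
tcp_rot: [[0.988, -0.157, 0.001], [-0.157, -0.988, 0.0], [0.001, -0.0, -1.0]]
contact_force: [-0.3, 0.8, -0.6]
gripper_width: 0.761
finger_force: 0.0
[ 0.4001 -0.23    0.1621] [[0.988, -0.157, 0.001], [-0.157, -0.988, 0.0], [0.001, -0.0, -1.0]] 17.3
fresh1 0.92 [320. 177.] [ 0.407 -0.23   0.   ]
fresh1 0.78 [498. 121.] [ 0.433 -0.404  0.   ]
hole0 0.94 [ 46. 179.] [0.448 0.034 0.006]
hole0 0.92 [ 21. 102.] [0.519 0.026 0.006]
hole0 0.89 [240. 182.] [ 0.415 -0.152  0.006]
kept 0.66 [232.  94.] [ 0.495 -0.164  0.006]
```

```bash
python3 -m creep '[{"gripper":6.5,"x":0.4,"y":0,"z":3,"roll":0},{"gripper":6.5,"x":0,"y":0,"z":3,"roll":0},{"gripper":6.5,"x":0,"y":0,"z":1.8,"roll":0},{"gripper":6.5,"x":0,"y":0,"z":0,"roll":0},{"gripper":3,"x":0,"y":0,"z":0,"roll":0},{"gripper":3,"x":0,"y":0,"z":0,"roll":0},{"gripper":3,"x":0,"y":0,"z":0,"roll":0},{"gripper":3,"x":0,"y":0,"z":0,"roll":0},{"gripper":3,"x":0,"y":0,"z":0,"roll":0},{"gripper":3,"x":0,"y":0,"z":0,"roll":0}]' 40
python3 look.py wrist w8.png fresh1,hole0
python3 -m creep '[{"gripper":3,"x":0,"y":0,"z":-2,"roll":0},{"gripper":3,"x":0,"y":0,"z":-3,"roll":0},{"gripper":3,"x":0,"y":0,"z":-3,"roll":0},{"gripper":3,"x":0,"y":0,"z":0,"roll":0},{"gripper":3,"x":0,"y":0,"z":0,"roll":0}]'
python3 look.py wrist w9.png fresh1,hole0
```

```text
time_s: 18.5
tool_pos: [0.4045, -0.2307, 0.0847]
tcp_rot: [[0.988, -0.157, 0.003], [-0.157, -0.988, -0.001], [0.003, 0.001, -1.0]]
contact_force: [-0.8, 1.1, 7.5]
gripper_width: 0.455
finger_force: 40.3
[ 0.4045 -0.2307  0.0847] [[0.988, -0.157, 0.003], [-0.157, -0.988, -0.001], [0.003, 0.001, -1.0]] 18.5
fresh1 0.94 [322. 209.] [ 0.404 -0.231  0.   ]
fresh1 0.87 [556. 135.] [ 0.432 -0.405  0.   ]
hole0 0.57 [214. 210.] [ 0.418 -0.152  0.006]
time_s: 19.15
tool_pos: [0.4037, -0.2309, 0.1642]
tcp_rot: [[0.987, -0.158, 0.002], [-0.158, -0.987, -0.001], [0.002, 0.001, -1.0]]
contact_force: [0.9, -0.4, -1.4]
gripper_width: 0.453
finger_force: 40.6
[ 0.4037 -0.2309  0.1642] [[0.987, -0.158, 0.002], [-0.158, -0.987, -0.001], [0.002, 0.001, -1.0]] 19.15
fresh1 0.94 [322. 210.] [ 0.375 -0.228  0.   ]
fresh1 0.76 [496. 124.] [ 0.434 -0.405  0.   ]
hole0 0.98 [ 47. 182.] [0.448 0.035 0.006]
hole0 0.77 [ 24. 104.] [0.521 0.024 0.006]
hole0 0.6 [238. 185.] [ 0.416 -0.15   0.006]
```

View pics/w9.png

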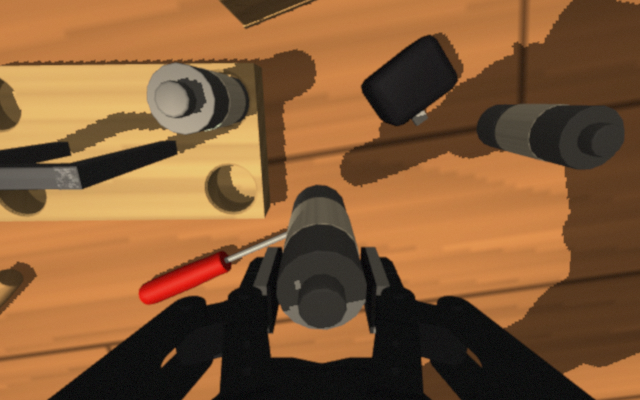

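The cartridge hangs straight at (320,260). Hole C's mouth is at (231,189) and the deck edges look parallel to the image, so the yaw matches.

Run:
```python
from h import *
print(ray('wrist',(322,210),.0795),ray('wrist',(321,209),.0795), ray('wrist',(231.5,189),.036),ray('wrist',(238,185),.006))
im=cv2.imread('pics/w9.png');
```

```text
[ 0.40141146 -0.230931    0.0795    ] [ 0.40232661 -0.23030727  0.0795    ] [ 0.41844455 -0.15240924  0.036     ] [ 0.41453734 -0.14963257  0.006     ]
```

```bash
python3 -m creep '[{"gripper":3,"x":0,"y":-2,"z":0,"roll":0},{"gripper":3,"x":0.3,"y":-3,"z":0,"roll":0},{"gripper":3,"x":0,"y":-3,"z":0,"roll":0},{"gripper":3,"x":0,"y":0,"z":0,"roll":0},{"gripper":3,"x":0,"y":0,"z":2,"roll":0},{"gripper":3,"x":0,"y":0,"z":1.6,"roll":0},{"gripper":3,"x":0,"y":0,"z":0,"roll":0},{"gripper":3,"x":0,"y":0,"z":0,"roll":0}]'
python3 -m creep '[{"gripper":3,"x":0,"y":0,"z":0.5,"roll":0},{"gripper":3,"x":0,"y":0,"z":0.4,"roll":0},{"gripper":3,"x":0,"y":0,"z":0.3,"roll":0},{"gripper":3,"x":0,"y":0,"z":0.2,"roll":0},{"gripper":3,"x":0,"y":0,"z":0,"roll":0}]'
```

```text
time_s: 20.1
tool_pos: [0.4184, -0.1521, 0.127]
tcp_rot: [[0.987, -0.158, -0.002], [-0.158, -0.987, 0.0], [-0.002, -0.0, -1.0]]
contact_force: [-0.2, -0.2, -0.1]
gripper_width: 0.456
finger_force: 40.6
time_s: 20.6
tool_pos: [0.4187, -0.1519, 0.1131]
tcp_rot: [[0.988, -0.157, -0.0], [-0.157, -0.988, 0.0], [-0.0, 0.0, -1.0]]
contact_force: [-0.3, 0.2, -0.0]
gripper_width: 0.454
finger_force: 40.6
```

It is in the mouth with no contact force. I'll seat it and release.

```bash
python3 -m creep '[{"gripper":3,"x":0,"y":0,"z":0.8,"roll":0},{"gripper":3,"x":0,"y":0,"z":0.8,"roll":0},{"gripper":3,"x":0,"y":0,"z":0.4,"roll":0},{"gripper":3,"x":0,"y":0,"z":0.2,"roll":0},{"gripper":3,"x":0,"y":0,"z":0,"roll":0},{"gripper":3,"x":0,"y":0,"z":0,"roll":0}]'
python3 -m creep '[{"gripper":6,"x":0,"y":0,"z":0,"roll":0},{"gripper":6,"x":0,"y":0,"z":0,"roll":0},{"gripper":6,"x":0,"y":0,"z":0,"roll":0},{"gripper":6.5,"x":0,"y":0,"z":-2,"roll":0},{"gripper":6.5,"x":0,"y":0,"z":-3,"roll":0},{"gripper":6.5,"x":0,"y":0,"z":-3,"roll":0},{"gripper":6.5,"x":0,"y":0,"z":-2,"roll":0},{"gripper":6.5,"x":0,"y":0,"z":0,"roll":0},{"gripper":6.5,"x":0,"y":0,"z":0,"roll":0}]'
python3 look.py wrist w10.png fresh1,kept,hole0,caddy
```

```text
time_s: 21.2
tool_pos: [0.4189, -0.1519, 0.0913]
tcp_rot: [[0.988, -0.157, -0.0], [-0.157, -0.988, 0.0], [-0.0, -0.0, -1.0]]
contact_force: [-0.4, -0.5, -1.7]
gripper_width: 0.453
finger_force: 40.6
time_s: 22.1
tool_pos: [0.4189, -0.1521, 0.1914]
tcp_rot: [[0.987, -0.158, 0.001], [-0.158, -0.987, -0.001], [0.001, 0.0, -1.0]]
contact_force: [-0.3, 0.4, 0.2]
gripper_width: 0.759
finger_force: 0.0
[ 0.4189 -0.1521  0.1914] [[0.987, -0.158, 0.001], [-0.158, -0.987, -0.001], [0.001, 0.0, -1.0]] 22.1
fresh1 0.96 [557. 123.] [ 0.436 -0.402  0.   ]
fresh1 0.67 [322. 177.] [ 0.417 -0.153  0.   ]
fresh1 0.45 [143. 176.] [0.45  0.038 0.   ]
kept 0.8 [320. 103.] [ 0.494 -0.163  0.006]
kept 0.21 [235. 138.] [ 0.474 -0.071  0.006]
hole0 0.91 [322. 177.] [ 0.419 -0.153  0.006]
hole0 0.81 [144. 179.] [0.447 0.035 0.006]
hole0 0.8 [129. 106.] [0.521 0.025 0.006]
hole0 0.34 [556. 123.] [ 0.437 -0.397  0.006]
caddy 0.93 [234. 139.] [ 0.473 -0.068  0.   ]
```

```bash
python3 -m creep '[{"gripper":6.5,"x":0,"y":2,"z":0,"roll":0},{"gripper":6.5,"x":1,"y":4,"z":0,"roll":0},{"gripper":6.5,"x":1,"y":4,"z":0,"roll":0},{"gripper":6.5,"x":1,"y":4,"z":0,"roll":0},{"gripper":6.5,"x":1,"y":4,"z":0,"roll":0},{"gripper":6.5,"x":1,"y":4,"z":0,"roll":0},{"gripper":6.5,"x":0.4,"y":2.6,"z":0,"roll":0},{"gripper":6.5,"x":0,"y":0,"z":2.8,"roll":0},{"gripper":6.5,"x":0,"y":0,"z":0,"roll":0},{"gripper":6.5,"x":0,"y":0,"z":0,"roll":0}]'
python3 look.py wrist w11.png fresh1,tape
```

```text
time_s: 23.35
tool_pos: [0.4332, -0.4023, 0.1626]
tcp_rot: [[0.988, -0.157, -0.002], [-0.157, -0.988, 0.002], [-0.002, -0.002, -1.0]]
contact_force: [0.2, 1.1, -0.4]
gripper_width: 0.76
finger_force: 0.0
[ 0.4332 -0.4023  0.1626] [[0.988, -0.157, -0.002], [-0.157, -0.988, 0.002], [-0.002, -0.002, -1.0]] 23.35
fresh1 0.88 [ 84. 237.] [ 0.414 -0.145  0.   ]
fresh1 0.57 [323. 184.] [ 0.431 -0.404  0.   ]
fresh1 0.28 [ 87. 235.] [ 0.416 -0.149  0.   ]
tape 0.69 [223. 144.] [ 0.486 -0.315  0.   ]
```

```bash
python3 -m creep '[{"gripper":6.5,"x":0,"y":0.1,"z":3,"roll":0},{"gripper":6.5,"x":0,"y":0,"z":3,"roll":0},{"gripper":6.5,"x":0,"y":0,"z":1.8,"roll":0},{"gripper":6.5,"x":0,"y":0,"z":0,"roll":0},{"gripper":3,"x":0,"y":0,"z":0,"roll":0},{"gripper":3,"x":0,"y":0,"z":0,"roll":0},{"gripper":3,"x":0,"y":0,"z":0,"roll":0},{"gripper":3,"x":0,"y":0,"z":0,"roll":0},{"gripper":3,"x":0,"y":0,"z":0,"roll":0},{"gripper":3,"x":0,"y":0,"z":0,"roll":0}]' 40
python3 -m creep '[{"gripper":3,"x":0,"y":0,"z":-2,"roll":0},{"gripper":3,"x":0,"y":0,"z":-4,"roll":0},{"gripper":3,"x":0,"y":0,"z":-4,"roll":0},{"gripper":3,"x":0,"y":0,"z":-4,"roll":0},{"gripper":3,"x":0,"y":0,"z":-4,"roll":0},{"gripper":3,"x":0,"y":0,"z":0,"roll":0}]'
python3 look.py wrist w12.png fresh1,hole0
```

```text
time_s: 24.5
tool_pos: [0.4345, -0.4051, 0.0872]
tcp_rot: [[0.988, -0.158, 0.003], [-0.158, -0.988, -0.002], [0.003, 0.002, -1.0]]
contact_force: [-1.3, -0.1, 7.7]
gripper_width: 0.454
finger_force: 40.5
time_s: 25.1
tool_pos: [0.4357, -0.406, 0.2722]
tcp_rot: [[0.987, -0.158, 0.008], [-0.158, -0.987, -0.007], [0.009, 0.005, -1.0]]
contact_force: [0.9, -0.2, -1.3]
gripper_width: 0.452
finger_force: 40.7
[ 0.4357 -0.406   0.2722] [[0.987, -0.158, 0.008], [-0.158, -0.987, -0.007], [0.009, 0.005, -1.0]] 25.1
fresh1 0.93 [138. 207.] [ 0.417 -0.148  0.   ]
fresh1 0.88 [323. 206.] [ 0.377 -0.401  0.   ]
hole0 0.75 [125. 148.] [ 0.498 -0.161  0.006]
hole0 0.64 [136. 209.] [ 0.415 -0.148  0.006]
```

```bash
python3 -m creep '[{"gripper":3,"x":-0.5,"y":-1.9,"z":0,"roll":0},{"gripper":3,"x":-0.5,"y":-4,"z":0,"roll":0},{"gripper":3,"x":-0.5,"y":-4,"z":0,"roll":0},{"gripper":3,"x":-0.5,"y":-4,"z":0,"roll":0},{"gripper":3,"x":-0.5,"y":-4,"z":0,"roll":0},{"gripper":3,"x":-0.5,"y":-4,"z":0,"roll":0},{"gripper":3,"x":-0.5,"y":-4,"z":0,"roll":0},{"gripper":3,"x":-0.5,"y":-4,"z":0,"roll":0},{"gripper":3,"x":-0.5,"y":-4,"z":0,"roll":0},{"gripper":3,"x":-0.5,"y":-4,"z":0,"roll":0},{"gripper":3,"x":-0.5,"y":-4,"z":0,"roll":0},{"gripper":3,"x":-0.3,"y":-1.9,"z":0,"roll":0},{"gripper":3,"x":0,"y":0,"z":4,"roll":0},{"gripper":3,"x":0,"y":0,"z":4,"roll":0},{"gripper":3,"x":0,"y":0,"z":3,"roll":0},{"gripper":3,"x":0,"y":0,"z":0,"roll":0},{"gripper":3,"x":0,"y":0,"z":0,"roll":0}]'
python3 look.py wrist w13.png fresh1,hole0,eye,caddy
python3 - <<'E'
from h import *
s=ctrl.get_state(); z=s['tool_pos'][2]-.0872
for v in (206,208,210): print(z,ray('wrist',(322,v),z)-s['tool_pos'])
a=cv2.imread('pics/w9.png')[170:340,240:410]; b=cv2.imread('pics/w13.png')[170:340,240:410]
cv2.imwrite('pics/cmp.png',cv2.resize(np.hstack([a,b]),(800,400)))
E
```

```text
time_s: 26.95
tool_pos: [0.4443, 0.0374, 0.155]
tcp_rot: [[0.988, -0.157, -0.002], [-0.157, -0.988, 0.0], [-0.002, 0.0, -1.0]]
contact_force: [-0.4, 0.5, -0.4]
gripper_width: 0.454
finger_force: 40.7
[0.4443 0.0374 0.155 ] [[0.988, -0.157, -0.002], [-0.157, -0.988, 0.0], [-0.002, 0.0, -1.0]] 26.95
fresh1 0.87 [323. 210.] [0.418 0.04  0.   ]
fresh1 0.73 [520. 180.] [ 0.418 -0.155  0.   ]
hole0 0.9 [536.  94.] [ 0.497 -0.162  0.006]
hole0 0.63 [323. 183.] [0.447 0.035 0.006]
hole0 0.63 [325.  99.] [0.522 0.021 0.006]
hole0 0.61 [520. 182.] [ 0.418 -0.152  0.006]
eye 0.9 [506. 177.] [ 0.469 -0.064  0.138]
caddy 0.69 [427. 140.] [ 0.471 -0.067  0.   ]
0.06934461373334924 [ 0.00088719 -0.00100621 -0.0872    ]
0.06934461373334924 [-0.00072223 -0.00075012 -0.0872    ]
0.06934461373334924 [-0.00233821 -0.00049298 -0.0872    ]
```

View pics/cmp.png

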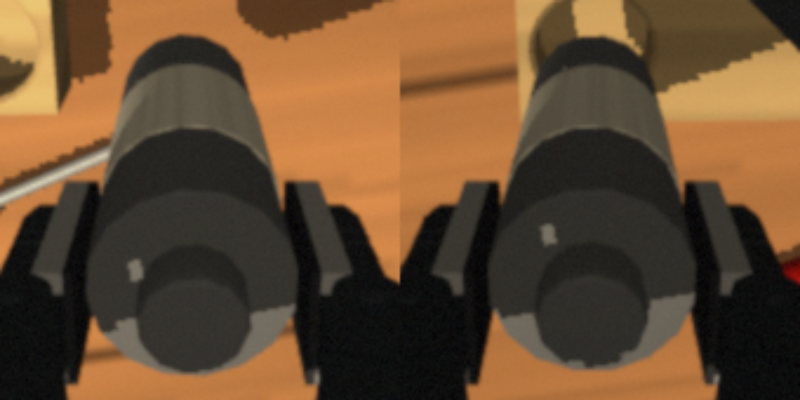

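Left is the first held cartridge, right the second. They sit in the grip practically alike, so the same small offset applies. I'll insert at hole B.

```bash
python3 -m creep '[{"gripper":3,"x":0.4,"y":0.1,"z":0,"roll":0},{"gripper":3,"x":0,"y":0,"z":1.5,"roll":0},{"gripper":3,"x":0,"y":0,"z":1.2,"roll":0},{"gripper":3,"x":0,"y":0,"z":0,"roll":0},{"gripper":3,"x":0,"y":0,"z":0.5,"roll":0},{"gripper":3,"x":0,"y":0,"z":0.4,"roll":0},{"gripper":3,"x":0,"y":0,"z":0.3,"roll":0},{"gripper":3,"x":0,"y":0,"z":0.2,"roll":0},{"gripper":3,"x":0,"y":0,"z":0,"roll":0}]'
```

```text
time_s: 28.1
tool_pos: [0.4487, 0.0357, 0.1141]
tcp_rot: [[0.988, -0.157, -0.0], [-0.157, -0.988, -0.0], [-0.0, 0.0, -1.0]]
contact_force: [-0.0, 0.0, -0.7]
gripper_width: 0.454
finger_force: 40.7
```

Bottom is at about 0.027, below the mouth at 0.036, with no contact force. I'll seat it.

```bash
python3 -m creep '[{"gripper":3,"x":0,"y":0,"z":0.8,"roll":0},{"gripper":3,"x":0,"y":0,"z":0.7,"roll":0},{"gripper":3,"x":0,"y":0,"z":0.4,"roll":0},{"gripper":3,"x":0,"y":0,"z":0.2,"roll":0},{"gripper":3,"x":0,"y":0,"z":0,"roll":0},{"gripper":3,"x":0,"y":0,"z":0,"roll":0}]'
python3 -m creep '[{"gripper":6,"x":0,"y":0,"z":0,"roll":0},{"gripper":6,"x":0,"y":0,"z":0,"roll":0},{"gripper":6,"x":0,"y":0,"z":0,"roll":0},{"gripper":6.5,"x":0,"y":0,"z":-2,"roll":0},{"gripper":6.5,"x":0,"y":0,"z":-4,"roll":0},{"gripper":6.5,"x":0,"y":0,"z":-4,"roll":0},{"gripper":6.5,"x":0,"y":0,"z":-4,"roll":0},{"gripper":6.5,"x":-4,"y":3,"z":-4,"roll":0},{"gripper":6.5,"x":-4,"y":3,"z":0,"roll":0},{"gripper":6.5,"x":-2,"y":0,"z":0,"roll":0},{"gripper":6.5,"x":0,"y":0,"z":0,"roll":0},{"gripper":6.5,"x":0,"y":0,"z":0,"roll":0}]'
python3 look.py wrist w14.png eye,caddy,fresh1,rest,nose,stand
python3 look.py top t4.png rest,nose,stand,fresh1,spent1
python3 look.py side s4.png rest,nose,stand,fresh1,spent1,kept
```

```text
time_s: 28.7
tool_pos: [0.4489, 0.0357, 0.0932]
tcp_rot: [[0.988, -0.157, -0.0], [-0.157, -0.988, -0.0], [-0.0, 0.0, -1.0]]
contact_force: [-0.3, -0.5, -0.0]
gripper_width: 0.449
finger_force: 40.7
time_s: 29.9
tool_pos: [0.3506, -0.0027, 0.2649]
tcp_rot: [[0.987, -0.158, 0.001], [-0.158, -0.987, -0.001], [0.002, 0.0, -1.0]]
contact_force: [0.6, 0.4, -0.0]
gripper_width: 0.762
finger_force: 0.0
[ 0.3506 -0.0027  0.2649] [[0.987, -0.158, 0.001], [-0.158, -0.987, -0.001], [0.002, 0.0, -1.0]] 29.9
eye 0.58 [374.  36.] [ 0.468 -0.063  0.138]
caddy 0.97 [357.  54.] [ 0.473 -0.066  0.   ]
fresh1 0.84 [273.  94.] [0.446 0.041 0.   ]
fresh1 0.6 [434.  90.] [ 0.418 -0.154  0.   ]
[ 0.3507 -0.0025  0.2643] [[0.988, -0.157, -0.001], [-0.157, -0.988, 0.0], [-0.001, -0.0, -1.0]] 30.25
rest 0.6 [206. 152.] [0.588 0.252 0.19 ]
nose 0.47 [205. 158.] [0.57  0.255 0.19 ]
stand 0.84 [217. 141.] [0.682 0.27  0.   ]
fresh1 0.53 [392. 168.] [ 0.621 -0.263  0.   ]
fresh1 0.49 [354. 232.] [ 0.42  -0.158  0.   ]
spent1 0.84 [392. 166.] [ 0.624 -0.263  0.006]
spent1 0.76 [284. 148.] [0.666 0.063 0.006]
spent1 0.61 [317. 149.] [ 0.667 -0.035  0.006]
[ 0.3504 -0.0027  0.2645] [[0.988, -0.157, -0.0], [-0.157, -0.988, 0.0], [-0.0, -0.0, -1.0]] 30.55
rest 0.65 [213. 225.] [0.572 0.261 0.19 ]
nose 0.47 [216. 219.] [0.59  0.238 0.19 ]
fresh1 0.92 [356. 238.] [ 0.442 -0.172  0.   ]
fresh1 0.67 [309. 262.] [0.46  0.023 0.   ]
spent1 0.88 [251. 241.] [0.664 0.07  0.006]
spent1 0.59 [337. 209.] [ 0.599 -0.259  0.006]
kept 0.71 [343. 234.] [ 0.483 -0.154  0.006]
```

View pics/w14.png

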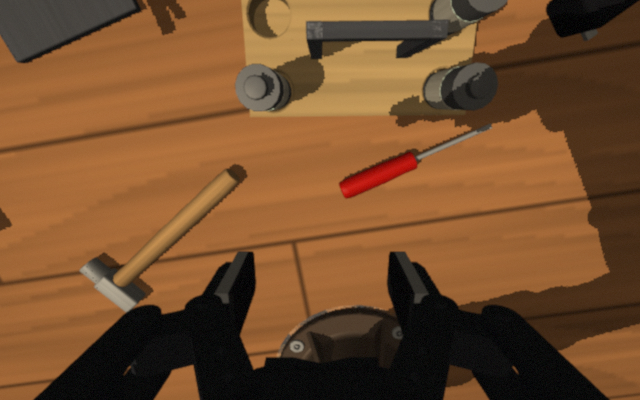

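Both fresh cartridges stand capped in the caddy, at (262,87) and (470,87). Next I'll take a closer look at the peg and latch from the wrist.

```bash
python3 -m creep '[{"gripper":6.5,"x":0,"y":-2,"z":-1,"roll":0},{"gripper":6.5,"x":0.5,"y":-4,"z":-2,"roll":0},{"gripper":6.5,"x":0.5,"y":-4,"z":-2,"roll":0},{"gripper":6.5,"x":0.5,"y":-4,"z":-2,"roll":0},{"gripper":6.5,"x":0.5,"y":-4,"z":-2,"roll":0},{"gripper":6.5,"x":0.5,"y":-3,"z":-1,"roll":0},{"gripper":6.5,"x":0,"y":0,"z":0,"roll":0},{"gripper":6.5,"x":0,"y":0,"z":0,"roll":0}]'
python3 look.py wrist w15.png rest,nose,stand,latch,eye; python3 -c "
from h import *
print(ctrl.get_state()['joint_pos'])
np.savez('cw15.npz',*cal('wrist'))
a=cv2.imread('pics/w15.png')[0:260,100:500]; cv2.imwrite('pics/w15c.png',cv2.resize(a,(800,520),interpolation=cv2.INTER_CUBIC))"
```

```text
time_s: 31.7
tool_pos: [0.408, 0.2009, 0.3641]
tcp_rot: [[0.988, -0.156, -0.001], [-0.156, -0.988, -0.0], [-0.001, 0.0, -1.0]]
contact_force: [-0.0, 0.2, -1.3]
gripper_width: 0.761
finger_force: 0.0
[0.408  0.2009 0.3641] [[0.988, -0.156, -0.001], [-0.156, -0.988, -0.0], [-0.001, 0.0, -1.0]] 31.7
rest 0.98 [227.   3.] [0.579 0.257 0.19 ]
nose 0.73 [238.  23.] [0.562 0.251 0.19 ]
[   5.93370047    7.55623017  -43.05246815   97.13119336    5.31241874
   77.44373372 -137.19553399]Traceback (most recent call last):
  File "look.py", line 12, in <module>
    look(sys.argv[1],sys.argv[3].split(','),sys.argv[2])
    ~~~~^^^^^^^^^^^^^^^^^^^^^^^^^^^^^^^^^^^^^^^^^^^^^^^^
  File "look.py", line 8, in look
    for d in ctrl.spot_point(name,th)[:6]:
             ~~~~~~~~~~~~~~~^^^^^^^^^
ValueError: it knows: caddy, crate, eye, fresh, hammer, hole, kept, nose, rest, screwdriver, spent, stand, tape
```

View pics/w15c.png

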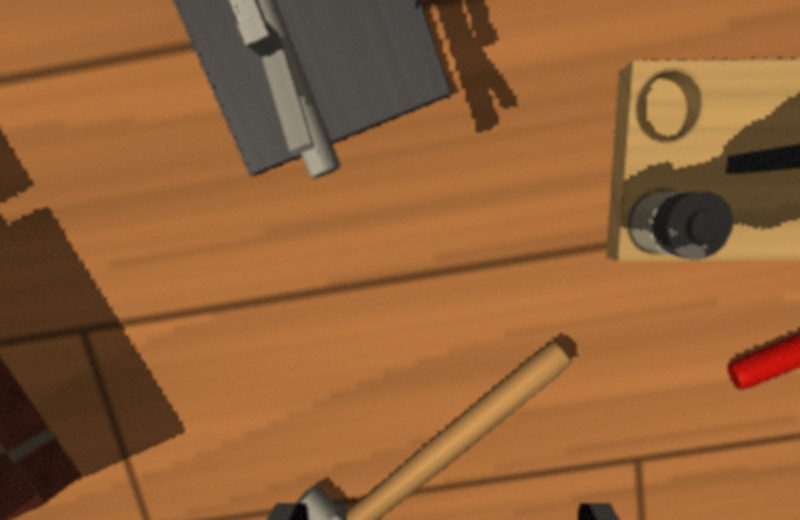

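Run:
```python
from h import *
f=np.load('cw15.npz'); c=tuple(f[k] for k in f.files)
a=ray('wrist',(227.5,85),.012,c); b=ray('wrist',(325,46.5),.012,c)
ey=(a-b); print(a,b,np.linalg.norm(ey)); ey/=np.linalg.norm(ey); ex=np.array([ey[1],-ey[0],0])
print('yaw',np.degrees(np.arctan2(ex[1],ex[0])))
o=(a+b)/2+.150*ex
P=lambda x,y,z:o*[1,1,0]+ex*x+ey*y+[0,0,z]
print('origin',o,'rest',P(-.11,0,.19),'tip',P(-.185,0,.182))
print('tip px pred',proj('wrist',P(-.185,0,.19),c),proj('wrist',P(-.185,0,.174),c),'seen ~ (260,86)')
print('rest px',proj('wrist',P(-.11,0,.19),c),'nose',proj('wrist',P(-.129,0,.19),c),'nn 227,3 / 238,23')
```

```text
[0.52886064 0.31917467 0.012     ] [0.55690786 0.16882841 0.012     ] 0.15294000362821977
yaw 10.567107021703812
origin [0.69034037 0.27150959 0.012     ] rest [0.58220588 0.25133702 0.19      ] tip [0.50847782 0.23758299 0.182     ]
tip px pred [263.74772641  84.0156095 ] [266.51819223  84.83296046] seen ~ (260,86)
rest px [230.36183014  -1.81538988] nose [239.30405277  21.17395566] nn 227,3 / 238,23
```

Foot corners, peg tip (260,86) and the network agree on rest ≈ (0.580,0.254) and stand yaw ≈ 10.6°. I'll go back over the caddy handle and test the roll direction.

```bash
python3 -m creep '[{"gripper":6.5,"x":0.6,"y":1.8,"z":0,"roll":0},{"gripper":6.5,"x":1.3,"y":3.6,"z":1.4,"roll":0},{"gripper":6.5,"x":1.3,"y":3.6,"z":1.4,"roll":0},{"gripper":6.5,"x":1.3,"y":3.6,"z":1.4,"roll":0},{"gripper":6.5,"x":1.3,"y":3.6,"z":1.4,"roll":0},{"gripper":6.5,"x":1.3,"y":3.6,"z":1.4,"roll":0},{"gripper":6.5,"x":1.3,"y":3.6,"z":1.4,"roll":0},{"gripper":6.5,"x":1.3,"y":3.6,"z":1.4,"roll":0},{"gripper":6.5,"x":0.6,"y":1.5,"z":0.5,"roll":0},{"gripper":6.5,"x":0,"y":0,"z":0,"roll":0}]'
python3 -c "
from rig import ctrl; print(ctrl.get_state()['joint_pos'])"
python3 -m creep '[{"gripper":6.5,"x":0,"y":0,"z":0,"roll":4},{"gripper":6.5,"x":0,"y":0,"z":0,"roll":0}]'
python3 -c "
from rig import ctrl; print(ctrl.get_state()['joint_pos'])"
```

```text
time_s: 32.9
tool_pos: [0.4641, -0.1, 0.2605]
tcp_rot: [[0.987, -0.163, -0.002], [-0.163, -0.987, -0.0], [-0.002, 0.001, -1.0]]
contact_force: [-0.4, 0.6, 0.4]
gripper_width: 0.756
finger_force: 0.0
[  30.10199195   11.99065999  -28.75974493  105.89699127    6.41483674
   63.81020153 -100.3561263 ]
time_s: 33.1
tool_pos: [0.4648, -0.0958, 0.262]
tcp_rot: [[0.974, -0.226, 0.001], [-0.226, -0.974, 0.0], [0.001, -0.0, -1.0]]
contact_force: [0.3, -0.7, -0.5]
gripper_width: 0.761
finger_force: 0.0
[  29.3997028    11.76571082  -28.42602994  105.904343      6.19281359
   63.81372647 -104.34101823]
```

```bash
python3 -m creep '[{"gripper":5,"x":0,"y":0,"z":0,"roll":-8},{"gripper":5,"x":0,"y":0,"z":0,"roll":-8},{"gripper":5,"x":0,"y":0,"z":0,"roll":-8},{"gripper":5,"x":0,"y":0,"z":0,"roll":-8},{"gripper":5,"x":0,"y":0,"z":0,"roll":-8},{"gripper":5,"x":0,"y":0,"z":0,"roll":-8},{"gripper":5,"x":0,"y":0,"z":0,"roll":-8},{"gripper":5,"x":0,"y":0,"z":0,"roll":-8},{"gripper":5,"x":0,"y":0,"z":0,"roll":-8},{"gripper":5,"x":0,"y":0,"z":0,"roll":-8},{"gripper":5,"x":0,"y":0,"z":0,"roll":-8},{"gripper":5,"x":0,"y":0,"z":0,"roll":-6.6},{"gripper":5,"x":0,"y":0,"z":4,"roll":0},{"gripper":5,"x":0,"y":0,"z":0,"roll":0},{"gripper":5,"x":0,"y":0,"z":0,"roll":0}]'
python3 look.py wrist w16.png eye,caddy,hole0,fresh1,kept; python3 look.py top t6.png spent1,eye
```

```text
time_s: 34.6
tool_pos: [0.4645, -0.0961, 0.222]
tcp_rot: [[0.145, 0.989, -0.001], [0.989, -0.145, 0.0], [0.0, -0.001, -1.0]]
contact_force: [1.0, -0.6, -0.5]
gripper_width: 0.587
finger_force: 0.0
[ 0.4645 -0.0961  0.222 ] [[0.145, 0.989, -0.001], [0.989, -0.145, 0.0], [0.0, -0.001, -1.0]] 34.6
eye 0.91 [324. 168.] [ 0.472 -0.066  0.138]
caddy 0.87 [327. 141.] [ 0.476 -0.063  0.   ]
hole0 0.77 [362.  50.] [0.525 0.024 0.006]
fresh1 0.98 [284.  47.] [0.445 0.04  0.   ]
fresh1 0.98 [289. 220.] [ 0.416 -0.153  0.   ]
kept 0.71 [351. 220.] [ 0.492 -0.162  0.006]
[ 0.4654 -0.0969  0.2225] [[0.147, 0.989, 0.001], [0.989, -0.147, -0.001], [-0.0, 0.002, -1.0]] 34.9
spent1 0.68 [393. 168.] [ 0.618 -0.267  0.006]
spent1 0.62 [283. 146.] [0.673 0.069 0.006]
spent1 0.6 [392. 145.] [ 0.691 -0.262  0.006]
spent1 0.41 [316. 145.] [ 0.681 -0.032  0.006]
eye 0.77 [320. 208.] [ 0.46  -0.055  0.138]
```

View pics/w16.png

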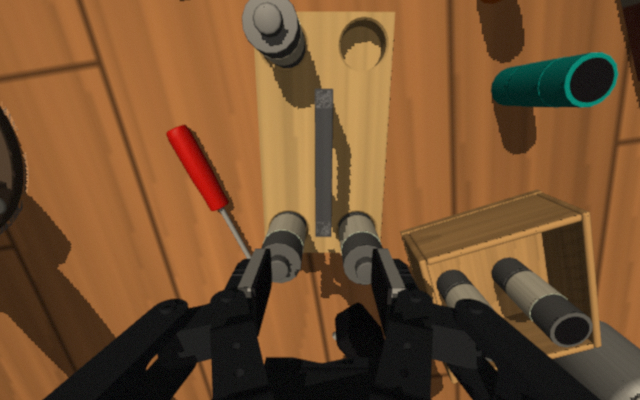

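The bar is aligned, running vertically at column 324 from (325,90) to (323,235). Both spents stand in the crate. I'll descend and pinch the bar at 100 N.

```bash
python3 -m creep '[{"gripper":5,"x":0,"y":0.3,"z":2,"roll":0},{"gripper":5,"x":0,"y":0,"z":3,"roll":0},{"gripper":5,"x":0,"y":0,"z":3,"roll":0},{"gripper":5,"x":0,"y":0,"z":1.5,"roll":0},{"gripper":5,"x":0,"y":0,"z":0,"roll":0},{"gripper":0.5,"x":0,"y":0,"z":0,"roll":0},{"gripper":0.5,"x":0,"y":0,"z":0,"roll":0},{"gripper":0.5,"x":0,"y":0,"z":0,"roll":0},{"gripper":0.5,"x":0,"y":0,"z":0,"roll":0},{"gripper":0.5,"x":0,"y":0,"z":0,"roll":0},{"gripper":0.5,"x":0,"y":0,"z":0,"roll":0},{"gripper":0.5,"x":0,"y":0,"z":0,"roll":0},{"gripper":0.5,"x":0,"y":0,"z":0,"roll":0}]' 100
```

```text
time_s: 36.35
tool_pos: [0.4676, -0.0975, 0.1271]
tcp_rot: [[0.147, 0.989, -0.0], [0.989, -0.147, -0.001], [-0.001, -0.0, -1.0]]
contact_force: [-5.4, -0.0, 6.2]
gripper_width: 0.113
finger_force: 99.2
```

```bash
python3 -m creep '[{"gripper":0.5,"x":0,"y":0,"z":-0.3,"roll":0},{"gripper":0.5,"x":0,"y":0,"z":-0.5,"roll":0},{"gripper":0.5,"x":0,"y":0,"z":-1,"roll":0},{"gripper":0.5,"x":0,"y":0,"z":-1,"roll":0},{"gripper":0.5,"x":0,"y":0,"z":-1,"roll":0},{"gripper":0.5,"x":0,"y":0,"z":-1,"roll":0},{"gripper":0.5,"x":0,"y":0,"z":-1,"roll":0},{"gripper":0.5,"x":0,"y":0,"z":-1,"roll":0},{"gripper":0.5,"x":0,"y":0,"z":-0.5,"roll":0},{"gripper":0.5,"x":0,"y":0,"z":0,"roll":0},{"gripper":0.5,"x":0,"y":0,"z":0,"roll":0},{"gripper":0.5,"x":0,"y":0,"z":0,"roll":0}]'
python3 look.py wrist w17.png eye,caddy,hole0,fresh1,kept; python3 look.py side s7.png eye,fresh1,kept; python3 -c "
import cv2
a=cv2.imread('pics/s7.png')[110:340,150:450]; cv2.imwrite('pics/s7c.png',cv2.resize(a,(780,598),interpolation=cv2.INTER_CUBIC))"
```

```text
time_s: 37.55
tool_pos: [0.4675, -0.0974, 0.1991]
tcp_rot: [[0.147, 0.989, -0.001], [0.989, -0.147, 0.0], [-0.0, -0.001, -1.0]]
contact_force: [-0.6, 0.3, -5.7]
gripper_width: 0.115
finger_force: 97.7
[ 0.4675 -0.0974  0.1991] [[0.147, 0.989, -0.001], [0.989, -0.147, 0.0], [-0.0, -0.001, -1.0]] 37.55
eye 0.65 [324. 207.] [ 0.471 -0.089  0.138]
caddy 0.81 [323. 153.] [ 0.473 -0.075  0.   ]
hole0 0.73 [371.  33.] [0.535 0.034 0.006]
fresh1 0.75 [282. 256.] [ 0.405 -0.191  0.   ]
fresh1 0.65 [269.  27.] [0.439 0.054 0.   ]
kept 0.8 [361. 257.] [ 0.5   -0.203  0.006]
[ 0.4678 -0.0973  0.1994] [[0.147, 0.989, -0.0], [0.989, -0.147, 0.0], [0.0, -0.0, -1.0]] 37.85
eye 0.58 [325. 186.] [ 0.574 -0.171  0.138]
eye 0.31 [343. 210.] [ 0.432 -0.093  0.138]
fresh1 0.83 [305. 243.] [ 0.54  -0.042  0.   ]
fresh1 0.61 [358. 219.] [ 0.512 -0.267  0.   ]
fresh1 0.34 [219. 221.] [0.844 0.058 0.   ]
```

View pics/s7c.png

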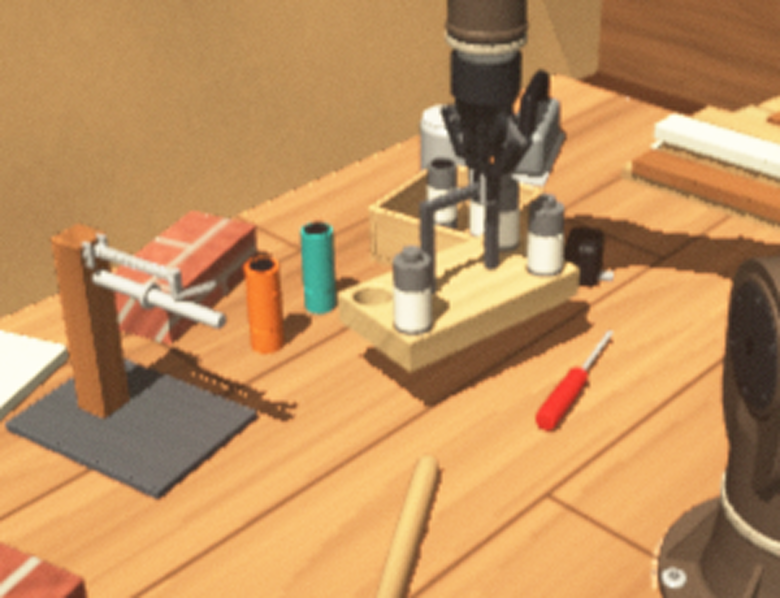

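The caddy hangs level from the gripper with the cartridges seated, and the force reading fits 0.6 kg. I'll carry it gently to just in front of the peg.

```bash
python3 -m creep '[{"gripper":0.5,"x":0.5,"y":0,"z":0,"roll":0},{"gripper":0.5,"x":1,"y":-0.1,"z":0,"roll":0},{"gripper":0.5,"x":1.5,"y":-0.2,"z":0,"roll":0},{"gripper":0.5,"x":2,"y":-0.2,"z":0,"roll":0},{"gripper":0.5,"x":2.5,"y":-0.2,"z":0,"roll":0},{"gripper":0.5,"x":2.5,"y":-0.3,"z":0,"roll":0},{"gripper":0.5,"x":2.5,"y":-0.3,"z":0,"roll":0},{"gripper":0.5,"x":2.5,"y":-0.3,"z":0,"roll":0},{"gripper":0.5,"x":2.5,"y":-0.3,"z":0,"roll":0},{"gripper":0.5,"x":2.5,"y":-0.3,"z":0,"roll":0},{"gripper":0.5,"x":2.5,"y":-0.2,"z":0,"roll":0},{"gripper":0.5,"x":2.5,"y":-0.2,"z":0,"roll":0},{"gripper":0.5,"x":2,"y":-0.2,"z":0,"roll":0},{"gripper":0.5,"x":1.5,"y":-0.1,"z":0,"roll":0},{"gripper":0.5,"x":1,"y":0,"z":0,"roll":0},{"gripper":0.5,"x":0.5,"y":0,"z":0,"roll":0},{"gripper":0.5,"x":0,"y":0,"z":0,"roll":0}]'
python3 -m creep '[{"gripper":0.5,"x":0,"y":0,"z":0,"roll":-1.5},{"gripper":0.5,"x":0,"y":0,"z":0,"roll":-3},{"gripper":0.5,"x":0,"y":0,"z":0,"roll":-4},{"gripper":0.5,"x":0,"y":0,"z":0,"roll":-4},{"gripper":0.5,"x":0,"y":0,"z":0,"roll":-3.5},{"gripper":0.5,"x":0,"y":0,"z":0,"roll":-2},{"gripper":0.5,"x":0,"y":0,"z":0,"roll":-1},{"gripper":0.5,"x":0,"y":0,"z":0,"roll":0},{"gripper":0.5,"x":0,"y":0,"z":0,"roll":0},{"gripper":0.5,"x":0,"y":0,"z":0,"roll":0}]'
python3 - <<'E'
from h import *
s=ctrl.get_state(); T=s['tool_pos']; R=np.array(s['tcp_rot']); print(s['joint_pos'])
im=ctrl.grab_frame('wrist'); cv2.imwrite('pics/w20.png',im); c=cal('wrist')
z=T[2]-.1271+.138
for th,zz in (('eye',z),('rest',.19),('nose',.19)):
  for d in ctrl.spot_point('wrist',th)[:2]: print(th,d['conf'],d['point'],ray('wrist',d['point'],zz,c))
print('eye kin',T+R[:,0]*.032,z)
for n in('top','side'):
  im=ctrl.grab_frame(n); cv2.imwrite(f'pics/{n}20.png',im)
  for th,zz in (('eye',z),('rest',.19),('nose',.19),('stand',0)):
    for d in ctrl.spot_point(n,th)[:2]: print(n,th,d['conf'],d['point'],ray(n,d['point'],zz))
E
```

```text
time_s: 39.75
tool_pos: [0.4832, 0.2042, 0.1995]
tcp_rot: [[0.146, 0.989, -0.0], [0.989, -0.146, 0.0], [0.0, -0.0, -1.0]]
contact_force: [-0.1, -0.9, -5.1]
gripper_width: 0.118
finger_force: 97.7
time_s: 40.75
tool_pos: [0.4834, 0.2035, 0.1996]
tcp_rot: [[-0.182, 0.983, 0.0], [0.983, 0.182, -0.0], [-0.0, 0.0, -1.0]]
contact_force: [-0.5, 0.6, -5.9]
gripper_width: 0.117
finger_force: 97.7
[  8.17057723  25.27068148 -49.78920644 103.60611339  21.83491794
  61.27785145 -39.15562667]
eye 0.62 [320.8, 206.2] [0.47736197 0.23632718 0.21045296]
rest 0.58 [528.3, 192.4] [0.57995338 0.25575058 0.19      ]
nose 0.93 [494.3, 193.3] [0.56329301 0.25218289 0.19      ]
nose 0.56 [321.4, 154.8] [0.47410583 0.25543264 0.19      ]
eye kin [0.47754357 0.2349262  0.19954792] 0.21045296063721153
top eye 0.71 [389.6, 161.9] [ 0.57676761 -0.22932423  0.21045296]
top eye 0.66 [206.5, 190.9] [0.47783206 0.237449   0.21045296]
top rest 0.63 [216.7, 202.4] [0.45308169 0.21314418 0.19      ]
top stand 0.64 [217.1, 139.7] [0.68534656 0.2712591  0.        ]
side eye 0.89 [243.5, 227.3] [0.47788724 0.23591936 0.21045296]
side eye 0.64 [208.8, 281.4] [0.36486283 0.42272306 0.21045296]
side nose 0.51 [217.6, 223.7] [0.56728488 0.25005561 0.19      ]
side stand 0.96 [191.0, 267.9] [0.69136832 0.2745308  0.        ]
side stand 0.54 [278.3, 260.8] [0.53216926 0.07951832 0.        ]
```

The cameras agree on rest (0.580,0.2555) and eye (0.4775,0.2355), which leaves 104 mm to go straight along tool y. I'll lower to about 6 mm above peg height and slide in.

```bash
python3 -m creep '[{"gripper":0.5,"x":0,"y":0,"z":0.7,"roll":0},{"gripper":0.5,"x":0.1,"y":0,"z":0.7,"roll":0},{"gripper":0.5,"x":0,"y":0,"z":0,"roll":0},{"gripper":0.5,"x":0,"y":0.5,"z":0,"roll":0},{"gripper":0.5,"x":0,"y":1,"z":0,"roll":0},{"gripper":0.5,"x":0,"y":1,"z":0,"roll":0},{"gripper":0.5,"x":0,"y":0.5,"z":0,"roll":0},{"gripper":0.5,"x":0,"y":0,"z":0,"roll":0}]'
python3 -m creep '[{"gripper":0.5,"x":0,"y":0.5,"z":0,"roll":0},{"gripper":0.5,"x":0,"y":0.5,"z":0,"roll":0},{"gripper":0.5,"x":0,"y":0.5,"z":0,"roll":0},{"gripper":0.5,"x":0,"y":0.5,"z":0,"roll":0},{"gripper":0.5,"x":0,"y":0,"z":0,"roll":0}]'
```

```text
time_s: 42.25
tool_pos: [0.5137, 0.2103, 0.1855]
tcp_rot: [[-0.182, 0.983, 0.0], [0.983, 0.182, 0.001], [0.001, 0.0, -1.0]]
contact_force: [-0.5, 0.6, -6.2]
gripper_width: 0.116
finger_force: 97.8
time_s: 42.75
tool_pos: [0.5331, 0.2138, 0.1855]
tcp_rot: [[-0.182, 0.983, 0.0], [0.983, 0.182, 0.0], [0.0, 0.0, -1.0]]
contact_force: [0.4, -0.0, -6.1]
gripper_width: 0.111
finger_force: 97.7
```

```bash
python3 -m creep '[{"gripper":0.5,"x":0,"y":0.5,"z":0,"roll":0},{"gripper":0.5,"x":0,"y":0.5,"z":0,"roll":0},{"gripper":0.5,"x":0,"y":0.5,"z":0,"roll":0},{"gripper":0.5,"x":0,"y":0.5,"z":0,"roll":0},{"gripper":0.5,"x":0,"y":0.5,"z":0,"roll":0}]'
python3 -m creep '[{"gripper":0.5,"x":0,"y":0.5,"z":0,"roll":0},{"gripper":0.5,"x":0,"y":0.5,"z":0,"roll":0},{"gripper":0.5,"x":0,"y":0.5,"z":0,"roll":0},{"gripper":0.5,"x":0,"y":0.5,"z":0,"roll":0},{"gripper":0.5,"x":0,"y":0.5,"z":0,"roll":0},{"gripper":0.5,"x":0,"y":0.4,"z":0,"roll":0},{"gripper":0.5,"x":0,"y":0,"z":0,"roll":0},{"gripper":0.5,"x":0,"y":0,"z":0,"roll":0}]'
python3 - <<'E'
from h import *
s=ctrl.get_state(); T=s['tool_pos']; R=np.array(s['tcp_rot']); z=T[2]-.1271+.138
print('eye kin',T+R[:,0]*.033,z)
for n in('wrist','top','side'):
  c=cal(n);im=ctrl.grab_frame(n); cv2.imwrite(f'pics/{n}21.png',im)
  for th,zz in (('eye',z),('rest',.19),('nose',.19)):
    for d in ctrl.spot_point(n,th)[:2]: print(n,th,d['conf'],d['point'],ray(n,d['point'],zz,c))
E
```

```text
time_s: 43.25
tool_pos: [0.557, 0.2183, 0.1854]
tcp_rot: [[-0.183, 0.983, -0.001], [0.983, 0.183, -0.0], [-0.0, -0.001, -1.0]]
contact_force: [-10.9, -3.1, -6.8]
gripper_width: 0.115
finger_force: 98.1
time_s: 44.05
tool_pos: [0.5864, 0.2238, 0.1859]
tcp_rot: [[-0.182, 0.983, 0.001], [0.983, 0.182, 0.001], [0.001, 0.001, -1.0]]
contact_force: [0.4, -1.3, -5.6]
gripper_width: 0.117
finger_force: 108.0
eye kin [0.58039922 0.2562124  0.18590344] 0.19678668051329049
wrist eye 0.81 [320.6, 208.8] [0.58054455 0.2553257  0.19678668]
wrist eye 0.41 [322.8, 152.7] [0.57694174 0.279942   0.19678668]
wrist rest 0.93 [320.7, 202.5] [0.58045847 0.25605017 0.19      ]
wrist rest 0.58 [30.6, 133.6] [0.45158491 0.26409976 0.19      ]
wrist nose 0.87 [280.2, 200.2] [0.56187102 0.25375808 0.19      ]
top eye 0.88 [201.8, 155.2] [0.57615573 0.26221422 0.19678668]
top eye 0.43 [207.3, 158.3] [0.56837779 0.24697331 0.19678668]
top rest 0.69 [183.7, 184.0] [0.49791489 0.30357981 0.19      ]
top rest 0.56 [203.7, 152.4] [0.5860744 0.2596994 0.19     ]
top nose 0.69 [207.5, 161.9] [0.56051397 0.24719415 0.19      ]
side eye 0.95 [212.2, 218.0] [0.59117166 0.24858796 0.19678668]
side nose 0.49 [217.1, 223.4] [0.56943614 0.25002902 0.19      ]
```

```bash
python3 -c "
import cv2,numpy as np
a=cv2.imread('pics/wrist21.png')[120:300,200:440]; b=cv2.imread('pics/side21.png')[150:290,150:300]
cv2.imwrite('pics/cmp2.png',np.hstack([cv2.resize(a,(440,330),interpolation=cv2.INTER_CUBIC),cv2.resize(b,(354,330),interpolation=cv2.INTER_CUBIC)]))"
```

```text
(no output)
```

View pics/cmp2.png

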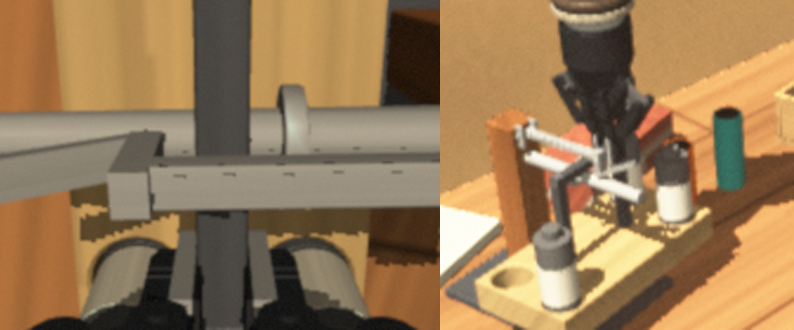

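The bar sits between the latch nose (left) and the collar, and the latch is down over it. I'll lower onto the peg and open carefully.

```bash
python3 -m creep '[{"gripper":0.5,"x":0,"y":0,"z":0.2,"roll":0},{"gripper":0.5,"x":0,"y":0,"z":0.2,"roll":0},{"gripper":0.5,"x":0,"y":0,"z":0.2,"roll":0},{"gripper":0.5,"x":0,"y":0,"z":0,"roll":0},{"gripper":0.5,"x":0,"y":0,"z":0,"roll":0}]'
```

```text
time_s: 45.15
tool_pos: [0.5854, 0.2236, 0.1794]
tcp_rot: [[-0.183, 0.983, -0.0], [0.983, 0.183, -0.0], [-0.0, -0.0, -1.0]]
contact_force: [-0.8, 0.1, -5.1]
gripper_width: 0.115
finger_force: 108.0
```

```bash
python3 -m creep '[{"gripper":0.5,"x":0,"y":0,"z":0.1,"roll":0},{"gripper":0.5,"x":0,"y":0,"z":0.1,"roll":0},{"gripper":0.5,"x":0,"y":0,"z":0,"roll":0},{"gripper":0.5,"x":0,"y":0,"z":0,"roll":0}]' 20
python3 -m creep '[{"gripper":0.5,"x":0,"y":0,"z":0.15,"roll":0},{"gripper":0.5,"x":0,"y":0,"z":0.15,"roll":0},{"gripper":0.5,"x":0,"y":0,"z":0.15,"roll":0},{"gripper":0.5,"x":0,"y":0,"z":0,"roll":0},{"gripper":0.5,"x":0,"y":0,"z":0,"roll":0}]' 20
```

```text
time_s: 45.55
tool_pos: [0.5857, 0.2238, 0.1785]
tcp_rot: [[-0.183, 0.983, 0.001], [0.983, 0.183, 0.0], [-0.0, 0.001, -1.0]]
contact_force: [-2.3, -3.2, 6.2]
gripper_width: 0.113
finger_force: 109.5
time_s: 46.05
tool_pos: [0.5871, 0.2242, 0.1762]
tcp_rot: [[-0.182, 0.983, 0.005], [0.983, 0.182, 0.001], [0.0, 0.005, -1.0]]
contact_force: [-3.0, -6.0, 19.7]
gripper_width: 0.108
finger_force: 112.8
```

```bash
python3 -m creep '[{"gripper":0.5,"x":0,"y":0,"z":-0.25,"roll":0},{"gripper":0.5,"x":0,"y":0,"z":0,"roll":0},{"gripper":1.2,"x":0,"y":0,"z":0,"roll":0},{"gripper":1.2,"x":0,"y":0,"z":0,"roll":0},{"gripper":1.4,"x":0,"y":0,"z":0,"roll":0},{"gripper":1.6,"x":0,"y":0,"z":0,"roll":0},{"gripper":2,"x":0,"y":0,"z":0,"roll":0},{"gripper":3,"x":0,"y":0,"z":0,"roll":0},{"gripper":3,"x":0,"y":0,"z":0,"roll":0},{"gripper":3,"x":0,"y":0,"z":0,"roll":0},{"gripper":3,"x":0,"y":0,"z":0,"roll":0}]' 20
python3 - <<'E'
from h import *
for n in('wrist','side'):
  c=cal(n);im=ctrl.grab_frame(n); cv2.imwrite(f'pics/{n}22.png',im)
  for th,zz in (('eye',.19),('rest',.19),('nose',.19),('fresh1',.06),('kept',.06)):
    for d in ctrl.spot_point(n,th)[:2]: print(n,th,d['conf'],d['point'],ray(n,d['point'],zz,c))
E
```

```text
time_s: 47.15
tool_pos: [0.5854, 0.2236, 0.1755]
tcp_rot: [[-0.183, 0.983, 0.0], [0.983, 0.183, -0.0], [-0.0, 0.0, -1.0]]
contact_force: [-0.7, -0.7, -0.7]
gripper_width: 0.349
finger_force: 0.0
wrist eye 0.66 [324.2, 207.6] [0.58071228 0.25724603 0.19      ]
wrist rest 0.67 [322.5, 209.1] [0.58011901 0.25644088 0.19      ]
wrist nose 0.81 [279.3, 208.2] [0.56176061 0.25344691 0.19      ]
wrist fresh1 0.89 [287.5, 237.9] [0.56321138 0.17935927 0.06      ]
wrist kept 0.78 [369.7, 238.9] [0.63585497 0.19186257 0.06      ]
side eye 0.83 [210.6, 221.0] [0.59159222 0.2542436  0.19      ]
side eye 0.38 [224.2, 248.4] [0.46449028 0.30807522 0.19      ]
side rest 0.89 [210.7, 224.4] [0.57754706 0.26424544 0.19      ]
side nose 0.5 [214.2, 223.4] [0.57494246 0.25512501 0.19      ]
side fresh1 0.94 [196.1, 287.0] [0.53967428 0.35414764 0.06      ]
side fresh1 0.93 [244.0, 254.0] [0.56331028 0.17797413 0.06      ]
side kept 0.57 [224.9, 247.2] [0.62949608 0.19343763 0.06      ]
```

Released and hanging on the peg. Withdraw straight up.

```bash
python3 -m creep '[{"gripper":3,"x":0,"y":0,"z":-0.5,"roll":0},{"gripper":3,"x":0,"y":0,"z":-1,"roll":0},{"gripper":3,"x":0,"y":0,"z":-1,"roll":0},{"gripper":3,"x":0,"y":0,"z":-1,"roll":0},{"gripper":3,"x":0,"y":0,"z":-2,"roll":0},{"gripper":3,"x":0,"y":0,"z":-3,"roll":0},{"gripper":3,"x":0,"y":0,"z":-4,"roll":0},{"gripper":3,"x":0,"y":0,"z":-4,"roll":0},{"gripper":3,"x":-3,"y":-3,"z":0,"roll":0},{"gripper":3,"x":-4,"y":-3,"z":0,"roll":0},{"gripper":3,"x":-4,"y":-3,"z":0,"roll":0},{"gripper":3,"x":-4,"y":-3,"z":0,"roll":0},{"gripper":3,"x":0,"y":0,"z":0,"roll":0},{"gripper":3,"x":0,"y":0,"z":0,"roll":0}]'
python3 - <<'E'
from h import *
for k in range(2):
 for n in('top','side'):
  c=cal(n);im=ctrl.grab_frame(n); cv2.imwrite(f'pics/{n}23.png',im)
  for th,zz in (('eye',.19),('nose',.19),('caddy',.055),('fresh1',.06),('kept',.06),('spent1',.006)):
    for d in ctrl.spot_point(n,th)[:3]: print(n,th,round(d['conf'],2),d['point'],np.round(ray(n,d['point'],zz,c),3))
E
```

```text
time_s: 49.15
tool_pos: [0.4948, 0.0527, 0.3416]
tcp_rot: [[-0.179, 0.984, 0.002], [0.984, 0.179, -0.001], [-0.001, 0.001, -1.0]]
contact_force: [-0.2, 1.1, 0.4]
gripper_width: 0.351
finger_force: 0.0
top nose 0.68 [206.7, 159.7] [0.566 0.25  0.19 ]
top nose 0.19 [239.8, 151.0] [0.594 0.165 0.19 ]
top caddy 0.84 [207.1, 170.1] [0.574 0.279 0.055]
top fresh1 0.51 [173.7, 183.3] [0.529 0.37  0.06 ]
top fresh1 0.5 [242.7, 178.2] [0.553 0.173 0.06 ]
top spent1 0.75 [390.1, 148.6] [ 0.68  -0.257  0.006]
top spent1 0.75 [318.9, 148.1] [ 0.671 -0.041  0.006]
top spent1 0.6 [391.8, 167.4] [ 0.621 -0.263  0.006]
side eye 0.96 [210.6, 220.7] [0.593 0.253 0.19 ]
side nose 0.8 [217.1, 220.7] [0.58  0.242 0.19 ]
side nose 0.66 [177.1, 273.2] [0.463 0.439 0.19 ]
side caddy 0.87 [212.9, 265.3] [0.59  0.265 0.055]
side fresh1 0.96 [195.6, 287.0] [0.541 0.355 0.06 ]
side fresh1 0.93 [244.5, 253.8] [0.563 0.176 0.06 ]
side kept 0.74 [223.6, 248.7] [0.626 0.201 0.06 ]
side spent1 0.96 [274.0, 228.8] [ 0.665 -0.026  0.006]
side spent1 0.75 [321.2, 201.5] [ 0.676 -0.263  0.006]
side spent1 0.73 [332.7, 2
[... 500 characters left out ...]
9.2, 145.2] [ 0.69  -0.255  0.006]
side eye 0.85 [212.5, 221.9] [0.584 0.254 0.19 ]
side eye 0.74 [215.8, 222.8] [0.574 0.251 0.19 ]
side nose 0.69 [212.6, 222.8] [0.58  0.256 0.19 ]
side nose 0.48 [215.7, 223.3] [0.572 0.252 0.19 ]
side caddy 0.63 [213.6, 265.2] [0.589 0.264 0.055]
side fresh1 0.97 [246.2, 255.6] [0.553 0.179 0.06 ]
side fresh1 0.86 [195.6, 287.7] [0.538 0.357 0.06 ]
side fresh1 0.22 [228.0, 246.8] [0.625 0.186 0.06 ]
side kept 0.74 [223.1, 246.4] [0.637 0.194 0.06 ]
side kept 0.61 [192.9, 284.8] [0.553 0.355 0.06 ]
side spent1 0.87 [322.5, 202.7] [ 0.667 -0.26   0.006]
side spent1 0.79 [253.0, 243.5] [0.649 0.076 0.006]
side spent1 0.6 [337.5, 208.9] [ 0.599 -0.263  0.006]
```

```bash
python3 -c "
from rig import ctrl; print(ctrl.sign_off())"
```

```text
the job is handed in; nothing more can be done
None
```

Job handed in at about 52 s: both spent cartridges are in the crate, all three capped ones (kept and two fresh) are seated, and by the last camera readings the caddy hangs still on the peg with the latch shut behind the bar; sign-off returned no verdict.

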